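# Load a fresh spine panel into the drying rack and start the fan

## Task

Pick up the drip tray with the freshly stained spine panel by its strap handle and slide it onto the one free pair of rails in the rack that has the fan, right home against the back stops, keeping the tray level, not touching the panel, and leaving the finished panels, tins and brush pot where they are. Then start the fan: push the spring toggle on top of the fan box over towards the rack, hold it there for about a second and let it spring back to the middle.

Things in the scene. Friction and masses are not known exactly. Their poses are not given: they have to be found in the camera images.
- rack: Fixed open rack of slotted angle, fan box on its +y side. Origin: centre of the rack (without fan) on the bench; +x to its back, open front faces -x (robot). Corner posts 225 mm high, x -70..70, |y| 88..114 mm. Three rail pairs along x; two hold finished panels, one is free (differs each start). Cross bars only under 30 mm, front and back, and at the back at 203..225 mm.
- rails_low (a point): Lowest rail pair: this point lies midway between the two rails, at mid-length, level with their top faces, 50 mm above the bench. Axes as the rack's. Each rail is 140 mm long (x -70..70), flange 3 mm thick, |y| 67..85 mm; an upright side at |y| = 85 mm rises 16 mm above it (170 mm between the uprights, for a 160 mm tray). Back stops, 16 mm high, at x = +70 mm.
- rails_mid (a point): Middle rail pair, the same, top faces 110 mm above the bench.
- rails_top (a point): Top rail pair, the same, top faces 170 mm above the bench; nothing above it but the bar at the rack's top back.
- fan_box (a point): Centre of the top of the grey fan box bolted to the rack's +y side: rack x 0, y 154, z 210 mm. The box is 130 mm (x) by 80 mm (y) by 210 mm high; a switch plate on top reaches 219 mm. Fixed.
- tray: Loose aluminium drip tray, 150 mm deep (x) by 160 wide (y), rim 20 mm, 3 mm sheet; strap handle at its front (-x), +x its back. Origin: centre of the underside. 0.2 to 0.35 kg with its panel. Starts flat on the bench. Home on the rails its back edge is at the stops: tray centre at rack x -5 mm, y 0, underside at the rail height, front edge 10 mm ahead of the posts.
- tray_handle (a point): Middle of the tray's handle, 105 mm ahead (-x) of the tray's centre, 25 mm above its underside; axes as the tray's. A level U of 4 mm steel strap on edge, 22 mm tall (14..36 mm above the underside), 40 mm wide outside (y), standing out 50 mm, closed at its front: grip it across the 40 mm, firmly (40 N or more), or the tray sags at its back. Its plate is 36 mm high, 64 wide.
- panel: Fresh panel: six leather book spines on a 6 mm board, 134 mm (x) by 144 mm (y), 19 mm high, loose in the tray with 5 mm play all round; its top is 22 mm above the tray's underside. Origin: centre of its underside. Wet: not to be touched.
- board_a: Finished panel: plywood board 125 mm deep (x), 160 mm wide (y), 8 mm thick, with five brown spines; 21 mm high in all. Loose, no handle. Origin: centre of its underside. It lies on the lowest rails (50 mm), pushed back, of either the fan rack or the plain rack (differs each start); leave it there.
- board_b: Finished panel: plywood board 125 mm deep (x), 160 mm wide (y), 8 mm thick, with six tan spines; 21 mm high in all. Loose, no handle. Origin: centre of its underside. It lies on the middle rails (110 mm), pushed back, of either the fan rack or the plain rack (differs each start); leave it there.
- board_c: Finished panel: plywood board 125 mm deep (x), 160 mm wide (y), 8 mm thick, with five olive spines; 21 mm high in all. Loose, no handle. Origin: centre of its underside. It lies on the top rails (170 mm), pushed back, of either the fan rack or the plain rack (differs each start); leave it there.
- store: Plain storage rack, like the fan rack with the same rail heights but no fan; centre 340 mm to the fan rack's +y side, parallel to it. Fixed. Origin as the rack's. Holds one finished panel. Not for the tray.
- toggle (a joint): Spring-centred toggle on the fan box's top: 0 upright (rest), positive tilted towards the rack (rack -y, start), negative away; stops at +-0.42 rad (24 degrees). Counts as pushed over beyond 0.28 rad. Spring 0.5 Nm/rad, about 3 to 4 N at the tip when fully over. Springs back by itself when let go.
- toggle_tip (a point): Tip of the toggle's lever, 65 mm above its pivot, which lies at rack x -42, y +154, z 219 mm; it swings across, along the rack's y. The lever is a flat black paddle, 22 mm (x) by 10 mm (y), standing 17 to 65 mm above the pivot.
- tin_a: Flat metal tin, 66 x 38 mm, 149 mm high with its cap. Origin: centre of its underside. Bystander.
- tin_b: Flat metal tin, like tin_a. Bystander.
- brush_pot: Black pot of brushes, 84 mm across, about 145 mm high. Origin: centre of its underside. Bystander.

How it is judged (in metres and radians):
On the way, in this order (a step that is already met when the one before it is completed fails the run):
1. the tray is home on the free rail pair of the fan rack, let go (x of tray in the frame of rack between -0.013 and 0.004 m and y of tray in the frame of rack between -0.009 and 0.009 m and angle between the x axis of tray and the x axis of rack, either way round below 0.08 rad and angle between tray's own z axis and vertical below 0.06 rad and (z of tray in the frame of rack between 0.045 and 0.055 m or z of tray in the frame of rack between 0.105 and 0.115 m or z of tray in the frame of rack between 0.165 and 0.175 m) and x of panel in the frame of tray between -0.012 and 0.012 m and y of panel in the frame of tray between -0.012 and 0.012 m and z of panel in the frame of tray between -0.002 and 0.008 m and contact force between the fingers and tray below 0.3 N), for 0.2 s.
2. with the tray home, the toggle is held over towards the rack (x of tray in the frame of rack between -0.013 and 0.004 m and y of tray in the frame of rack between -0.009 and 0.009 m and angle between the x axis of tray and the x axis of rack, either way round below 0.08 rad and angle between tray's own z axis and vertical below 0.06 rad and (z of tray in the frame of rack between 0.045 and 0.055 m or z of tray in the frame of rack between 0.105 and 0.115 m or z of tray in the frame of rack between 0.165 and 0.175 m) and value of joint toggle above 0.28 rad), for 0.6 s.
At the end, for the whole second after the job is handed in: Tray level on the fan rack's free rails: height within 5 mm, within 8 mm of home lengthwise and 9 mm sideways, square within 0.08 rad; fresh panel flat in it; finished panels within 20 mm of their starts, tins and pot 30 mm; toggle within 0.06 rad of the middle; all at rest (x of tray in the frame of rack between -0.013 and 0.004 m and y of tray in the frame of rack between -0.009 and 0.009 m and angle between the x axis of tray and the x axis of rack, either way round below 0.08 rad and angle between tray's own z axis and vertical below 0.06 rad and (z of tray in the frame of rack between 0.045 and 0.055 m or z of tray in the frame of rack between 0.105 and 0.115 m or z of tray in the frame of rack between 0.165 and 0.175 m) and x of panel in the frame of tray between -0.012 and 0.012 m and y of panel in the frame of tray between -0.012 and 0.012 m and z of panel in the frame of tray between -0.002 and 0.008 m and value of joint toggle between -0.06 and 0.06 rad and linear speed of each of tray, panel below 0.02 m/s and distance of each of board_a, board_b, board_c from where it was at the start of the episode below 0.02 m and distance of each of tin_a, tin_b, brush_pot from where it was at the start of the episode below 0.03 m); the robot touches nothing.
It fails at once if the tray or its panel is tipped more than 20 degrees (angle between any of tray, panel's own z axis and vertical above 0.35 rad).
It fails at once if the fresh panel is touched by the gripper (contact force between any of the fingers, the arm and panel above 0.5 N).
It fails at once if a finished panel is shifted more than 20 mm (distance of any of board_a, board_b, board_c from where it was at the start of the episode above 0.02 m).
It fails at once if a tin or the brush pot is shifted more than 30 mm (distance of any of tin_a, tin_b, brush_pot from where it was at the start of the episode above 0.03 m).
It also fails if it takes over 67 s, if anything falls off the work surface, if the arm or the gripper's body presses on something with over 40 N, if the wrist force passes 120 N, or if a joint passes its speed limit or range.

## Robot

A 6-joint arm with a two-finger parallel gripper is mounted at the origin on the work surface. World frame = base frame: x ahead of the robot, y to its left, z up, the work surface at z = 0. Lengths are in mm, angles in degrees, forces in N, time in s.
With the tool pointing down it reaches from about 350 to 850 mm from the base axis. Payload 8.1 kg.
Tool frame: the origin (TCP) lies on the front face of the gripper's body, between the roots of the fingers; the fingertips stand r.finger_overhang ahead of it and the grasp point (between the pads) lies 54 mm ahead of it (r.finger_overhang is the distance from the TCP to the fingertips, in mm); y points along the fingers, z is the direction in which the jaws open and shut, and the axes are right-handed (so a half turn about y gives the same grasp; the last joint's range is limited). The gripper opens to 85 mm and grips with 20 to 120 N. Pads are 22 mm wide; open, the fingers measure 114 mm over their backs; the gripper's body (76 mm by 85 mm) begins 54 mm behind the grasp point. The pads swing forward as they close: fully open they stand 13 mm farther back than shut.
Start: joints at [-73.419, 7.471, 85.268, -0, 87.261, -4.893], TCP at [219.672, -558.346, 303.892] pointing down, gripper open.
Joint ranges: [-169.43, 169.43], [-51.17, 129.36], [1.28, 143.12], [-76.62, 256.62], [0, 156.53], [-152.29, 152.29]. Speed limits (degrees/s): [136.94, 136.94, 159.86, 180, 180, 180].

## Interface

Orientations are given as [roll, pitch, yaw] about the fixed x, y, z axes, in that order (R = Rz(yaw) Ry(pitch) Rx(roll)).
In Python, from bench import r gives the robot as it stands. The module is installed in compiled form; this text tells all that it offers.
- The arm moves only by the tool arm_command, never from a script. Its argument "increments" is a list of rows, each a list of 6 numbers: the shift along the tool's x, y, z in m, then the turn, a rotation vector about the tool's x, y, z in rad. In form: [[tx, ty, tz, wx, wy, wz], ...]. A call has exactly 10 rows; each row is the pose to reach, as a shift and turn from the pose commanded when the call began, along the tool's axes at that moment; what a row does not reach only later rows make up. A row lasts 1/8 s, in which the tool goes at most 62.5 mm and 10.7 degrees, less where a joint would pass 70% of its speed; a pose out of reach is approached as far as the arm can. A call with a gripper value outside its range is refused whole. "jaw" is the gripper's target within -1 to 1 (shut at 1, half-way at 0, fully open at -1), set as the call begins (left out, the last holds). The fingers move at their own pace and stop on an object; "force" is the grip in N (left out, the last holds). Time passes only in rows, so rows that repeat a pose let the fingers close, or fill a call up. It gives the time, the measured TCP pose, the force and the opening at its end, in the units of the state.
- r.sense(): the state, without advancing time (a new reading comes with each control period).
- r.snapshot(name): name is "scene" or "top" or "wrist"; returns the picture (400x640x3 uint8, red, green, blue); there is no depth.
- r.camera_model(name): a dict with "intrinsics" (3x3 intrinsics, pixels), "distortion" ([k1, k2, p1, p2, k3] as OpenCV has them; the pictures are not rectified), "cam_to_world" (4x4, takes a point from camera to world coordinates). Camera axes: x right, y down, z forward; pixel columns grow to the right and rows downward; lengths in mm; the calibration is good to about 2 mm. A picture is of the moment at which its call begins: read the wrist's pose just before it. camera_model takes no time and is no camera call; for the wrist camera it gives the pose at the moment of the call.
- r.hand_in(): hands the job in, once; it reports no verdict.
Trained networks look in the newest picture that a camera, given by its name, has taken for a name from the list of things; names that differ only in an ending like _2 or _b are one class to them, and where a whole thing is asked for, a point or a joint stands for the part that bears it (a point fixed in the world has none). Each returns a list of dicts, best first, with "conf" (0 to 1); they miss things now and then, are a little off and sometimes report something else, mostly with a low value. They report only what shows in the picture. A call takes as long as a camera call.
- r.trace(camera, target): "mask" (400x640 bool, what is visible of it) and "position" ([column, row] in pixels, amid what is visible of it).
- r.spot_point(camera, target): "position" ([column, row] in pixels: a listed point, or the origin of a listed thing).
The state is a dict: "time": time; "joint_pos": joint angles; "qd": joint speeds; "joint_efforts": joint torques, N m; "tool_pos": TCP position; "tcp_rot": TCP orientation; "ft_force": force on the tool from outside, world axes, zero at the start; "wrist_torque": the same for the moment, N m; "finger_gap": finger opening in mm.
Only numpy, scipy, OpenCV 4.12 (cv2) and the standard library are available. Lean on these libraries where they do the work, as an engineer would, in place of code of your own. Each camera call takes 0.05 s, during which the arm holds its last target.

## Working session

There is one attempt and no reset: what is moved stays moved. The work goes in short steps, Python scripts to look and compute and a tool call to move; the robot and the scene stay as the last step left them, time stands still between calls to the robot, and variables do not carry over. Pictures are saved under pics/ and viewed, and the job is handed in when it is done.

Besides the shell and the picture viewer there is one more tool, called after "Call:" as a command line: name --pt "numbers of a row" for each row, then --argument value for the rest. arm_command: Moves the arm, as the interface text tells. Its arguments: {"type":"object","properties":{"increments":{"type":"array","items":{"type":"array","items":{"type":"number"}}},"jaw":{"type":"number"},"force":{"type":"number"}},"required":["increments"]}

```bash
mkdir -p pics
python3 - <<'E'
from bench import r
import cv2
s=r.sense()
for k,v in s.items(): print(k,v)
print(r.finger_overhang)
for n in ["scene","top","wrist"]:
    im=r.snapshot(n); cv2.imwrite(f"pics/{n}0.png",im[:,:,::-1])
    m=r.camera_model(n); print(n,m)
E
```

```text
time 0.0
joint_pos [-7.34188660e+01  7.51520045e+00  8.53309030e+01 -4.69424901e-04
  8.72612716e+01 -4.89256124e+00]
qd [ 0.0951806   0.0746246  -0.01222403 -0.03059165 -0.02841657 -0.04707917]
joint_efforts [ 1.77771162e-04 -5.69390130e+01 -5.00552917e+01  3.70682301e-04
  1.50820351e-02 -1.56540057e-05]
tool_pos [ 219.5461924  -557.93370806  302.82778112]
tcp_rot [-9.01070238e+01  8.69061767e-03 -1.58526290e+02]
ft_force [-0.20390782  0.3076735   0.13523879]
wrist_torque [-0.01574747 -0.00814366  0.02005748]
finger_gap 85.53564224803236
72.6
scene {'intrinsics': array([[455.99892737,   0.        , 323.66750926],
       [  0.        , 455.99892737, 195.90326555],
       [  0.        ,   0.        ,   1.        ]]), 'distortion': array([-0.07126693,  0.        ,  0.        ,  0.        ,  0.        ]), 'cam_to_world': array([[-5.23479579e-01,  7.29132299e-01, -4.40834686e-01,
         1.21246692e+03],
       [ 8.52035974e-01,  4.49155004e-01, -2.68876331e-01,
         4.43165820e+02],
       [ 1.95668782e-03, -5.16358280e-01, -8.56370421e-01,
         1.44194279e+03],
       [ 0.000
[... 609 characters left out ...]
 0.00000000e+00,  0.00000000e+00,  0.00000000e+00,
         1.00000000e+00]])}
wrist {'intrinsics': array([[295.58950141,   0.        , 323.05087821],
       [  0.        , 295.58950141, 205.84988198],
       [  0.        ,   0.        ,   1.        ]]), 'distortion': array([-0.00072574,  0.        ,  0.        ,  0.        ,  0.        ]), 'cam_to_world': array([[ 3.66152275e-01, -8.92998172e-01, -2.61699782e-01,
         2.84997660e+02],
       [-9.30552561e-01, -3.52010587e-01, -1.00799193e-01,
        -5.31333555e+02],
       [-2.10759908e-03,  2.80433257e-01, -9.59871214e-01,
         3.72890812e+02],
       [ 0.00000000e+00,  0.00000000e+00,  0.00000000e+00,
         1.00000000e+00]])}
```

View pics/scene0.png

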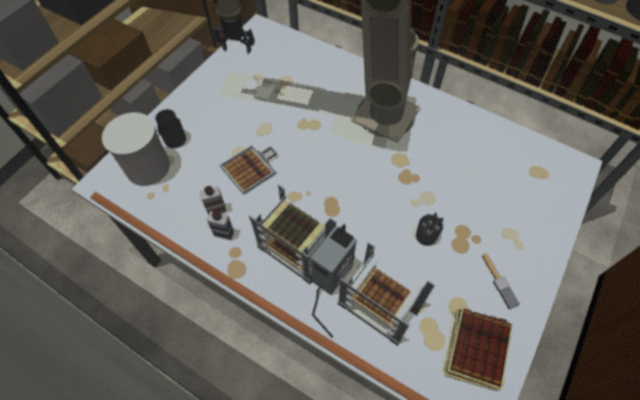

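View pics/top0.png

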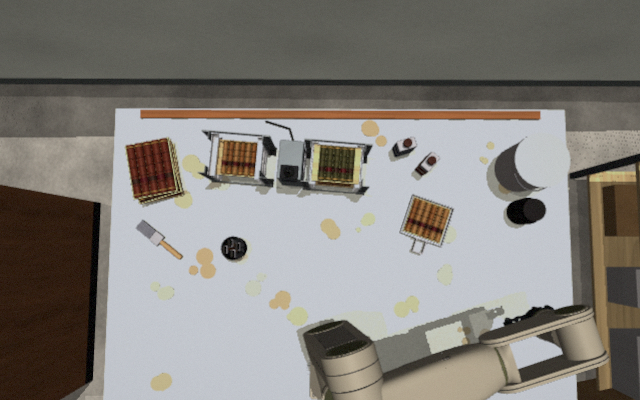

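View pics/wrist0.png

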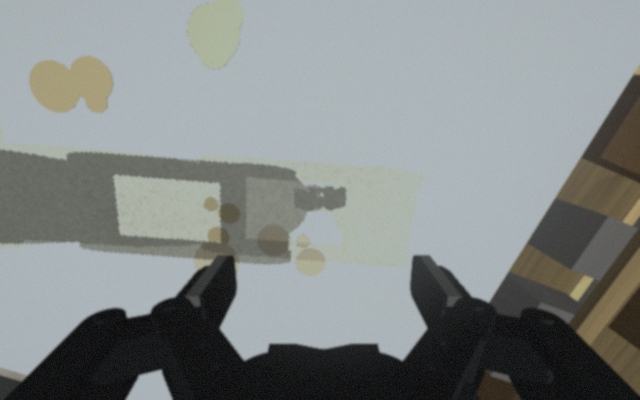

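```bash
cat > h.py <<'E'
from bench import r
import numpy as np,cv2
from scipy.spatial.transform import Rotation as R
def proj(cam,P):
    m=r.camera_model(cam); T=np.linalg.inv(m["cam_to_world"])
    P=np.atleast_2d(np.asarray(P,float))
    p,_=cv2.projectPoints(P.reshape(-1,1,3),cv2.Rodrigues(T[:3,:3])[0],T[:3,3],m["intrinsics"],np.array(m["distortion"]))
    return p[:,0]
def atz(cam,uv,z):
    m=r.camera_model(cam); C=m["cam_to_world"]
    q=cv2.undistortPoints(np.array(uv,float).reshape(-1,1,2),m["intrinsics"],np.array(m["distortion"]))[:,0]
    d=np.c_[q,np.ones(len(q))]@C[:3,:3].T; o=C[:3,3]
    return o+d*((z-o[2])/d[:,2])[:,None]
E
python3 - <<'E'
from h import *
for cam in ["scene","top"]:
    for t,z in [("tray",0),("tray_handle",25),("panel",3),("rack",0),("rails_low",50),("rails_mid",110),("rails_top",170),("fan_box",210),("toggle_tip",284),("store",0),("board_a",50),("board_b",110),("board_c",170),("tin_a",0),("brush_pot",0)]:
        for d in r.spot_point(cam,t)[:2]:
            print(cam,t,round(d["conf"],2),np.round(d["position"],1),np.round(atz(cam,d["position"],z)[0],1))
E
```

```text
scene tray 0.72 [248.4 167. ] [ 511.4 -324.     0. ]
scene tray_handle 0.88 [268.2 149.9] [ 418.5 -293.3   25. ]
scene panel 0.71 [246.8 169.6] [ 525.9 -320.5    3. ]
scene rack 0.88 [294.7 251.4] [712.7  22.3   0. ]
scene rails_low 0.4 [295.7 250.2] [724.6  37.4  50. ]
scene rails_top 0.24 [222.5 233.3] [ 838.8 -153.2  170. ]
scene fan_box 0.86 [333.9 247.5] [714.2 175.4 210. ]
scene store 0.8 [378.3 304.1] [726.6 356.1   0. ]
scene store 0.39 [342.1 226.9] [545.3 113.4   0. ]
scene board_a 0.94 [292.6 226.2] [655.2 -21.1  50. ]
scene board_a 0.85 [382.6 293.4] [705.5 354.2  50. ]
scene board_b 0.94 [292.6 226.2] [679.2  -1.1 110. ]
scene board_b 0.85 [382.6 293.4] [727.4 358.  110. ]
scene board_c 0.94 [292.6 226.2] [703.2  19.  170. ]
scene board_c 0.85 [382.6 293.4] [749.2 361.9 170. ]
scene tin_a 0.97 [221.7 233.7] [ 791.6 -234.4    0. ]
scene tin_a 0.82 [216.3 211.3] [ 730.3 -307.4    0. ]
scene brush_pot 0.94 [426.3 236.6] [423.2 385.6   0. ]
scene brush_pot 0.36 [382.3 296.1] [696.  354.5   0. ]
top tray_handle 0.65 [419.  246.4] [ 432.5 -285.1   25. ]
top panel 0.93 [427.6 220. ] [ 529.5 -322.7    3. ]
top fan_box 0.8 [288.6 159.3] [719.3 178.5 210. ]
top fan_box 0.58 [238.  163.4] [705.1 345.6 210. ]
top toggle_tip 0.6 [288.8 166.4] [684.  172.5 284. ]
top board_a 0.95 [238.4 159.4] [745.7 372.   50. ]
top board_a 0.88 [336.8 161.5] [739.1  14.1  50. ]
top board_b 0.95 [238.4 159.4] [735.5 361.7 110. ]
top board_b 0.88 [336.8 161.5] [729.1  15.9 110. ]
top board_c 0.95 [238.4 159.4] [725.3 351.4 170. ]
top board_c 0.88 [336.8 161.5] [719.1  17.7 170. ]
top tin_a 0.79 [424.2 164.8] [ 735.9 -314.1    0. ]
top tin_a 0.79 [401.3 153.8] [ 777.3 -229.     0. ]
top brush_pot 0.78 [237.5 251. ] [413.6 377.6   0. ]
```

Run:
```python
import cv2,numpy as np
a=cv2.imread("pics/scene0.png")[180:350,200:440]; b=cv2.imread("pics/top0.png")[110:270,190:470]
cv2.imwrite("pics/a1.png",cv2.resize(a,None,fx=3.3,fy=3.3,interpolation=cv2.INTER_CUBIC))
cv2.imwrite("pics/b1.png",cv2.resize(b,None,fx=2.85,fy=2.85,interpolation=cv2.INTER_CUBIC))
```

```text
(no output)
```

View pics/a1.png

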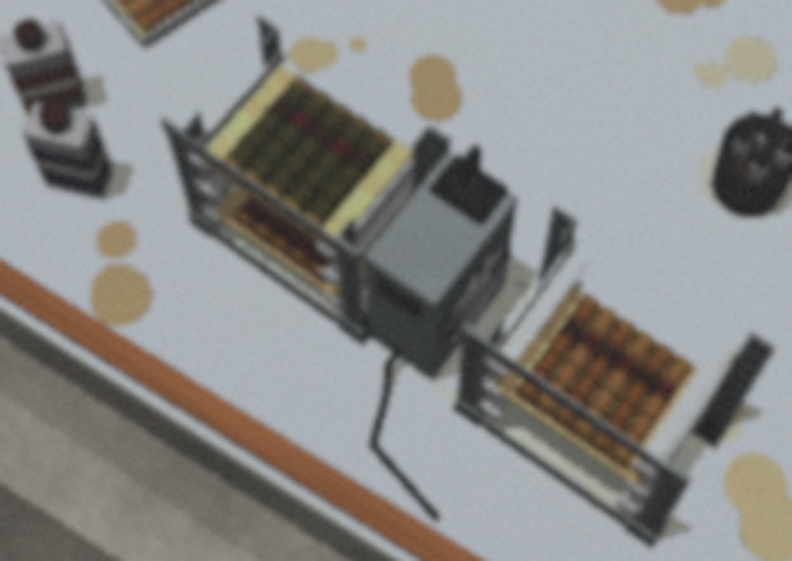

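View pics/b1.png

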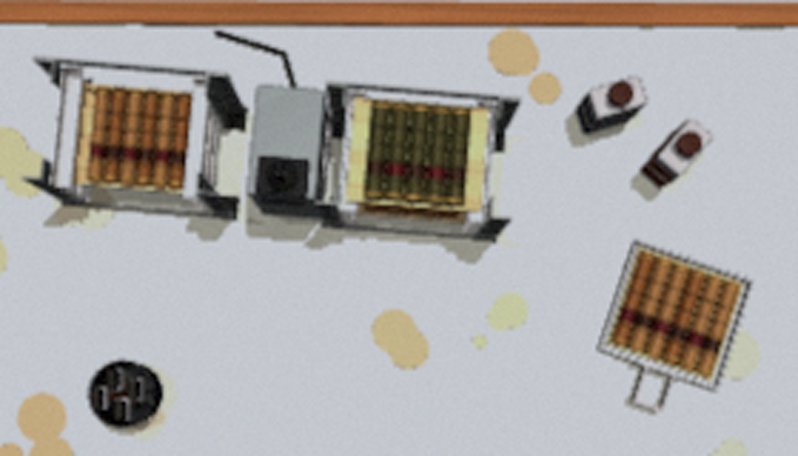

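Call:
arm_command --pt "-0.05 0 -0.03 0 0.12 0" --pt "-0.1 0 -0.06 0 0.24 0" --pt "-0.15 0 -0.09 0 0.36 0" --pt "-0.2 0 -0.115 0 0.48 0" --pt "-0.25 0 -0.14 0 0.6 0" --pt "-0.29 0.002 -0.16 0 0.68 0" --pt "-0.303 0.004 -0.171 0 0.707 0" --pt "-0.303 0.004 -0.171 0 0.707 0" --pt "-0.303 0.004 -0.171 0 0.707 0" --pt "-0.303 0.004 -0.171 0 0.707 0" --jaw -1 --force 60

```text
time: 2.9
tool_pos: [438.5, -289.2, 300.0]
tcp_rot: [-90.0, 0.0, 160.9]
ft_force: [0.1, 1.4, 0.1]
finger_gap: 85.7
```

Run:
```python
from h import *
s=r.sense(); print(s["time"],s["tool_pos"],s["tcp_rot"],s["joint_pos"].round(1))
m=r.camera_model("wrist")
im=r.snapshot("wrist"); cv2.imwrite("pics/w1.png",im[:,:,::-1])
for t,z in [("tray",0),("tray_handle",25),("panel",3)]:
    for d in r.spot_point("wrist",t)[:2]:
        print(t,d["conf"],d["position"],atz("wrist",d["position"],z)[0])
im=r.snapshot("top"); cv2.imwrite("pics/t1.png",im[:,:,::-1])
for t,z in [("rails_low",50),("rack",0),("fan_box",210),("toggle_tip",284),("store",0)]:
    for d in r.spot_point("top",t)[:2]:
        print(t,d["conf"],d["position"],atz("top",d["position"],z)[0])
for d in r.trace("wrist","tray")[:1]: cv2.imwrite("pics/m_tray.png",d["mask"].astype(np.uint8)*255); print(d["conf"])
```

```text
2.9 [ 438.53332044 -289.21808016  300.02787817] [-8.99849450e+01  1.12582971e-02  1.60903863e+02] [-39.   -4.1  97.4  -0.   86.6  70.1]
tray_handle 0.74 [323.8, 195.4] [ 421.83397787 -283.57598101   25.        ]
panel 0.62 [320.7, 95.2] [ 531.59661747 -317.5242718     3.        ]
fan_box 0.63 [286.4, 157.7] [724.64053781 185.7852871  210.        ]
toggle_tip 0.38 [286.6, 165.9] [685.58601878 179.46099357 284.        ]
store 0.75 [397.4, 154.0] [ 776.50404833 -214.36812987    0.        ]
0.61
```

View pics/w1.png

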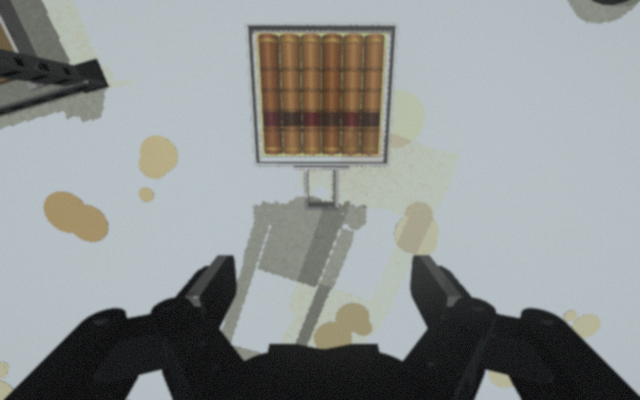

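Run:
```python
from h import *
c=atz("wrist",[(249,26),(396,27),(387,162),(257,162)],20)
print(c.round(1)); 
print("w",np.linalg.norm(c[0]-c[1]),np.linalg.norm(c[3]-c[2]),"d",np.linalg.norm(c[0]-c[3]),np.linalg.norm(c[1]-c[2]))
ctr=c.mean(0); print(ctr)
f=(c[0]+c[1]-c[2]-c[3]); y=(c[0]-c[1]+c[3]-c[2]); print(np.degrees(np.arctan2(f[1],f[0])),np.degrees(np.arctan2(y[1],y[0]))-90)
h=atz("wrist",[(305,204),(338,206),(308,168),(336,168)],36); print(h.round(1))
im=cv2.imread("pics/w1.png")[10:220,220:420]; cv2.imwrite("pics/w1z.png",cv2.resize(im,None,fx=2.8,fy=2.8,interpolation=cv2.INTER_CUBIC))
```

```text
[[ 619.4 -268.    20. ]
 [ 568.4 -413.2   20. ]
 [ 435.2 -366.3   20. ]
 [ 485.2 -221.1   20. ]]
w 153.91939249282873 153.59233181066818 d 142.17082406580312 141.21190911709297
[ 527.04849033 -317.1387475    20.        ]
-19.30964560812879 -19.202518462524836
[[ 422.2 -259.5   36. ]
 [ 407.3 -295.4   36. ]
 [ 461.  -277.3   36. ]
 [ 450.7 -307.3   36. ]]
```

View pics/w1z.png

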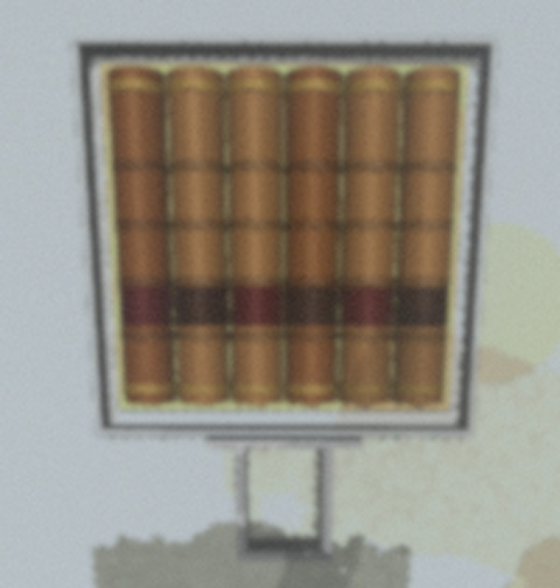

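Run:
```python
from h import *
def an(cam,p,z):
    c=atz(cam,p,z); print(cam,"w",np.linalg.norm(c[0]-c[1]),np.linalg.norm(c[3]-c[2]),"d",np.linalg.norm(c[0]-c[3]),np.linalg.norm(c[1]-c[2]),c.mean(0))
b=np.array([(637,240),(750,282),(715,388),(598,350)])/2.85+[190,110]
an("top",b,20)
w=np.array([(80,45),(491,45),(466,430),(103,430)])/2.8+[220,10]
an("wrist",w,20);an("wrist",w,0)
im=cv2.imread("pics/t1.png")[180:270,390:470]; cv2.imwrite("pics/t1z.png",cv2.resize(im,None,fx=6,fy=6,interpolation=cv2.INTER_CUBIC))
```

```text
top w 154.3341575061059 156.46949127251852 d 150.94966666472132 143.96937793372808 [ 527.00184433 -316.24536299   20.        ]
wrist w 153.63759271091618 153.39924337662092 d 143.96159770343505 143.9282471314415 [ 526.531284   -316.40000759   20.        ]
wrist w 162.42437338270685 162.1723924671901 d 152.19499268093108 152.15973473616387 [ 527.73533761 -316.71723578    0.        ]
```

View pics/t1z.png

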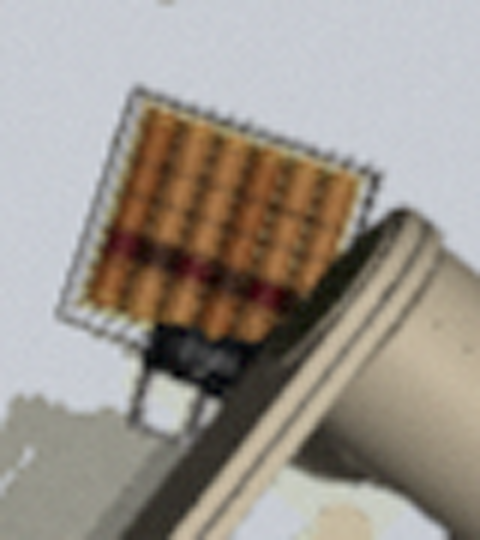

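Call:
arm_command --pt "0.003 0.03 -0.001 0 0 0" --pt "0.006 0.06 -0.002 0 0 0" --pt "0.01 0.09 -0.003 0 0 0" --pt "0.013 0.12 -0.003 0 0 0" --pt "0.013 0.135 -0.003 0 0 0" --pt "0.013 0.14 -0.003 0 0 0" --pt "0.013 0.14 -0.003 0 0 0" --pt "0.013 0.14 -0.003 0 0 0" --pt "0.013 0.14 -0.003 0 0 0" --pt "0.013 0.14 -0.003 0 0 0"

```text
time: 4.7
tool_pos: [427.9, -281.4, 160.4]
tcp_rot: [-90.0, 0.0, 161.0]
ft_force: [-0.9, 0.6, -0.1]
finger_gap: 85.4
```

Run:
```python
from h import *
s=r.sense(); print(s["time"],s["tool_pos"],s["tcp_rot"])
im=r.snapshot("wrist"); cv2.imwrite("pics/w2.png",im[:,:,::-1])
for d in r.spot_point("wrist","tray_handle")[:1]: print(d, atz("wrist",d["position"],25))
```

```text
4.7 [ 427.94826178 -281.39972728  160.40709519] [-8.99833042e+01  4.40820633e-02  1.60966855e+02]
```

View pics/w2.png

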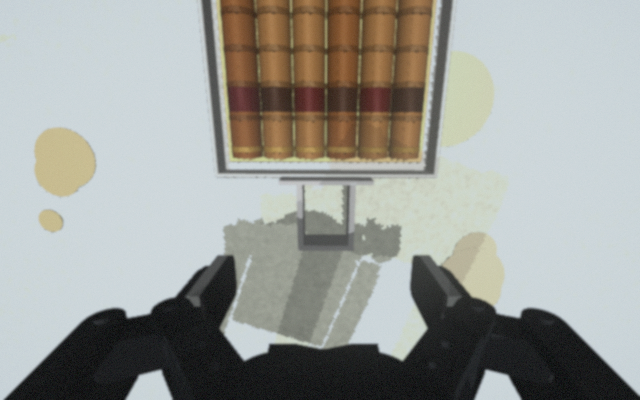

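Run:
```python
from h import *
im=cv2.imread("pics/w2.png")[150:260,200:460]; cv2.imwrite("pics/w2z.png",cv2.resize(im,None,fx=3,fy=3,interpolation=cv2.INTER_CUBIC))
C=r.camera_model("wrist")["cam_to_world"]; print(C[:3,3])
p=atz("wrist",[(298,247),(355,247),(297,190),(352,190)],36);print(p.round(1), np.linalg.norm(p[0]-p[1]))
q=atz("wrist",[(219,175),(437,175)],20);print(q.round(1),np.linalg.norm(q[0]-q[1]))
# expected projection of the model
for c in [(527,-316.5),(531,-318)]:
    a=np.radians(-19.3); M=np.array([[np.cos(a),-np.sin(a)],[np.sin(a),np.cos(a)]])
    L=np.array([(-128,20,36),(-128,-20,36),(-75,80,20),(-75,-80,20)],float)
    W=np.c_[L[:,:2]@M.T+c,L[:,2]]; print(c,proj("wrist",W).round(1).tolist())
```

```text
[ 494.233666   -303.82765362  229.96224815]
[[ 417.6 -258.4   36. ]
 [ 404.3 -296.8   36. ]
 [ 456.9 -272.3   36. ]
 [ 444.8 -307.3   36. ]] 40.62285060327748
[[ 482.4 -220.6   20. ]
 [ 431.4 -368.6   20. ]] 156.56944955147011
(527, -316.5) [[296.3, 254.1], [352.0, 254.3], [213.3, 176.7], [435.6, 177.7]]
(531, -318) [[296.3, 248.6], [352.3, 248.9], [212.8, 170.8], [436.4, 171.8]]
```

View pics/w2z.png

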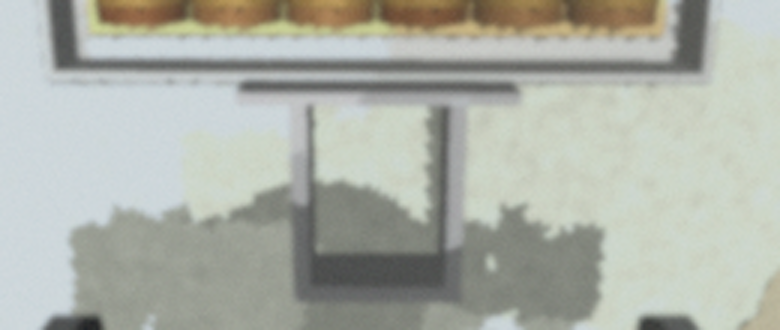

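Call:
arm_command --pt "-0.002 0.015 0.002 0 0.003 0" --pt "-0.002 0.03 0.002 0 0.005 0" --pt "-0.002 0.045 0.002 0 0.005 0" --pt "-0.002 0.06 0.002 0 0.005 0" --pt "-0.002 0.072 0.002 0 0.005 0" --pt "-0.002 0.08 0.002 0 0.005 0" --pt "-0.002 0.081 0.002 0 0.005 0" --pt "-0.002 0.081 0.002 0 0.005 0" --pt "-0.002 0.081 0.002 0 0.005 0" --pt "-0.002 0.081 0.002 0 0.005 0"

```text
time: 6.05
tool_pos: [429.2, -284.0, 79.4]
tcp_rot: [-90.0, 0.0, 160.7]
ft_force: [-0.0, -0.3, -1.2]
finger_gap: 85.6
```

Call:
arm_command --pt "0 0 0 0 0 0" --pt "0 0 0 0 0 0" --pt "0 0 0 0 0 0" --pt "0 0 0 0 0 0" --pt "0 0 0 0 0 0" --pt "0 0 0 0 0 0" --pt "0 0 0 0 0 0" --pt "0 0 0 0 0 0" --pt "0 0 0 0 0 0" --pt "0 0 0 0 0 0" --jaw 1 --force 70

```text
time: 7.3
tool_pos: [429.1, -283.8, 79.2]
tcp_rot: [-90.0, 0.0, 160.7]
ft_force: [-2.5, 1.8, 6.4]
finger_gap: 39.3
```

Run:
```python
from h import *
s=r.sense(); print(s["time"],s["tool_pos"],s["tcp_rot"],s["ft_force"],s["finger_gap"])
im=r.snapshot("wrist"); cv2.imwrite("pics/w3.png",im[:,:,::-1])
```

```text
7.3 [ 429.1031183  -283.80338651   79.21293604] [-8.99968729e+01  1.26902256e-02  1.60686294e+02] [-2.48975531  1.7874167   6.37641933] 39.313820533026146
```

View pics/w3.png

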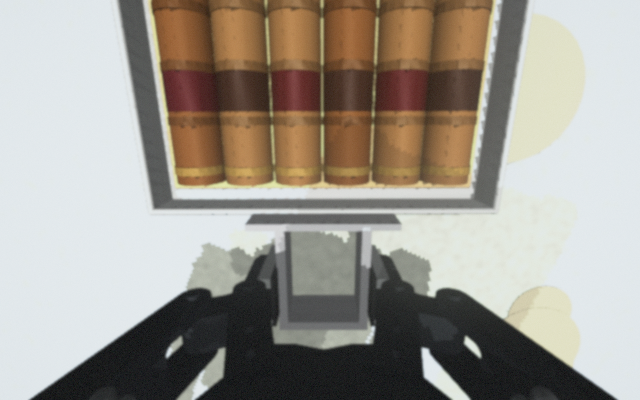

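Call:
arm_command --pt "0 0 0 0 0 0" --pt "0 0 0 0 0 0" --pt "0 0 0 0 0 0" --pt "0 0 0 0 0 0" --pt "0 0 0 0 0 0" --pt "0 -0.02 0 0 0 0" --pt "0 -0.05 0 0 0 0" --pt "0 -0.1 0 0 0 0" --pt "0 -0.15 0 0 0 0" --pt "0 -0.2 0 0 0 0" --jaw -1

```text
time: 8.6
tool_pos: [428.7, -283.6, 280.5]
tcp_rot: [-90.0, 0.0, 160.7]
ft_force: [0.3, -0.1, -0.6]
finger_gap: 85.7
```

Call:
arm_command --pt "-0.003 -0.03 -0.045 0 -0.03 0" --pt "-0.007 -0.06 -0.09 0 -0.06 0" --pt "-0.011 -0.09 -0.14 0 -0.09 0" --pt "-0.015 -0.12 -0.19 0 -0.13 0" --pt "-0.019 -0.15 -0.24 0 -0.17 0" --pt "-0.023 -0.18 -0.29 0 -0.2 0" --pt "-0.026 -0.21 -0.34 0 -0.23 0" --pt "-0.029 -0.24 -0.375 0 -0.26 0" --pt "-0.029 -0.24 -0.375 0 -0.26 0" --pt "-0.029 -0.24 -0.375 0 -0.26 0"

```text
time: 9.85
tool_pos: [580.4, 60.3, 518.0]
tcp_rot: [-90.0, -0.1, 175.6]
ft_force: [-0.3, -0.9, -0.5]
finger_gap: 85.4
```

Run:
```python
from h import *
s=r.sense(); print(s["time"],s["tool_pos"],s["tcp_rot"],s["qd"].round(2))
im=r.snapshot("wrist"); cv2.imwrite("pics/w4.png",im[:,:,::-1])
m=r.camera_model("wrist"); print(repr(m["cam_to_world"]))
np.save("w4cam.npy",m["cam_to_world"])
for t,z in [("rails_low",50),("rails_mid",110),("rails_top",170),("rack",0),("fan_box",210),("toggle_tip",284)]:
    for d in r.spot_point("wrist",t)[:2]:
        print(t,d["conf"],d["position"],atz("wrist",d["position"],z)[0])
```

```text
9.85 [580.36240591  60.25884929 518.00913894] [-8.99721054e+01 -6.43807637e-02  1.75569405e+02] [-1.14 -0.26  1.63  0.08 -0.11  0.09]
array([[-7.79786371e-02, -9.56318152e-01, -2.81735558e-01,
         6.50439992e+02],
       [-9.96955026e-01,  7.47736990e-02,  2.21262400e-02,
         5.49579160e+01],
       [-9.33151043e-05,  2.82603055e-01, -9.59236939e-01,
         5.87309205e+02],
       [ 0.00000000e+00,  0.00000000e+00,  0.00000000e+00,
         1.00000000e+00]])
rails_mid 0.54 [344.8, 73.6] [712.0011833   17.37052897 110.        ]
rails_top 0.17 [478.8, 24.9] [ 747.19038508 -147.90890174  170.        ]
rack 0.38 [477.1, 24.5] [ 787.82536548 -227.33809541    0.        ]
fan_box 0.95 [215.0, 69.5] [716.00827719 177.14009628 210.        ]
fan_box 0.63 [116.3, 76.1] [718.11697366 294.76517247 210.        ]
toggle_tip 0.75 [195.5, 103.1] [675.07230343 177.81317937 284.        ]
toggle_tip 0.49 [514.2, 168.5] [ 586.12794081 -138.17846142  284.        ]
```

View pics/w4.png

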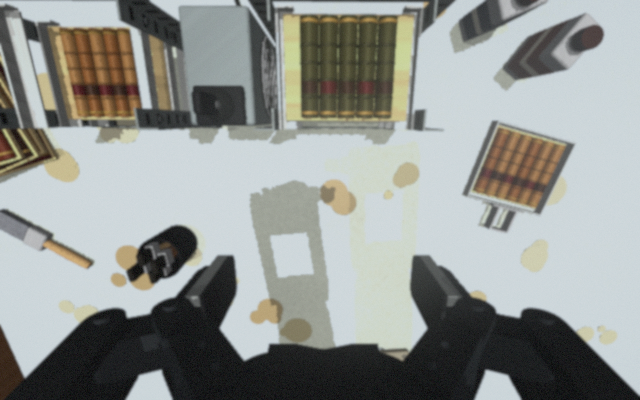

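```bash
cat > ov.py <<'E'
from h import *
import sys
K=r.camera_model("wrist")["intrinsics"]
def pj(C,P,K=K,D=r.camera_model("wrist")["distortion"]):
    T=np.linalg.inv(C)
    return cv2.projectPoints(np.array(P,float).reshape(-1,1,3),cv2.Rodrigues(T[:3,:3])[0],T[:3,3],K,np.array(D))[0][:,0]
def W(pose,L):
    a=np.radians(pose[2]);L=np.array(L,float)
    return np.c_[L[:,0]*np.cos(a)-L[:,1]*np.sin(a)+pose[0],L[:,0]*np.sin(a)+L[:,1]*np.cos(a)+pose[1],L[:,2]]
segs=[]
for z in (0,225):
    for s in (1,-1):
        segs.append(((-70,s*114,z),(70,s*114,z))); 
        segs.append(((-70,s*88,z),(-70,s*114,z)))
for s in (1,-1):
  for y in (88,114): segs.append(((-70,s*y,0),(-70,s*y,225)))
  segs.append(((-70,s*85,170),(70,s*85,170)))
  segs.append(((-70,s*67,170),(70,s*67,170)))
  segs.append(((-70,s*67,170),(-70,s*85,170)))
segs.append(((-70,-88,30),(-70,88,30)))
for x in (-65,65): segs.append(((x,114,210),(x,194,210)))
for y in (114,194): segs.append(((-65,y,210),(65,y,210)))
segs.append(((-42,154,219),(-42,154,284)))
def draw(im,C,pose,s,off,K=K,**k):
    for a,b in segs:
        p=(pj(C,W(pose,[a,b]),K,**k)-off)*s
        cv2.line(im,tuple(int(v) for v in p[0]),tuple(int(v) for v in p[1]),(0,0,255),1,cv2.LINE_AA)
E
cat > d.py <<'E'
from ov import *
pose=[float(v) for v in sys.argv[1:4]]
im=cv2.imread("pics/w4.png")[0:140,170:440]; im=cv2.resize(im,None,fx=2.9,fy=2.9,interpolation=cv2.INTER_CUBIC)
cv2.imwrite("pics/w4z.png",im)
draw(im,np.load("w4cam.npy"),pose,2.9,np.array([170,0]))
cv2.imwrite("pics/"+sys.argv[4],im)
E
python3 d.py 716 22 -4 w4o.png
```

```text
(no output)
```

View pics/w4o.png

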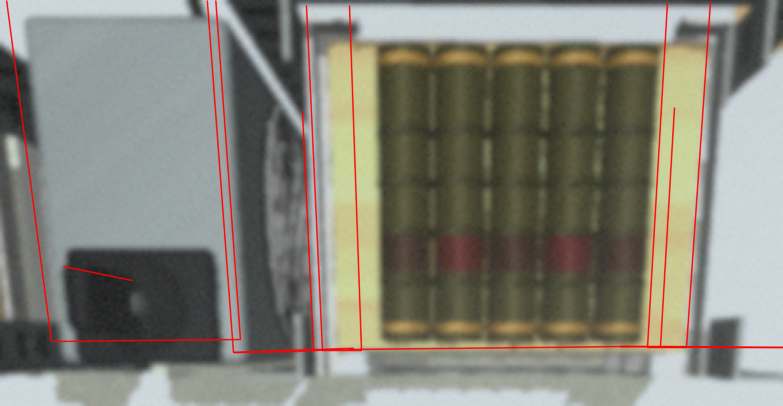

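View pics/w4z.png

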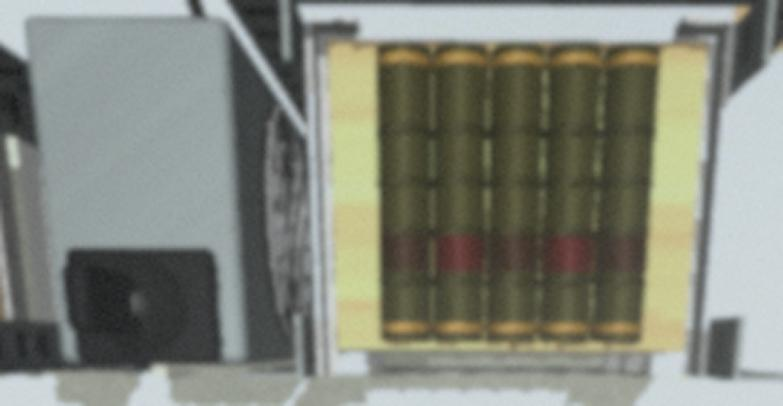

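```bash
cat > fit.py <<'E'
from ov import *
from scipy.optimize import least_squares
F=[((62,362),(-65,194,210)),((242,362),(-65,114,210)),((27,17),(65,194,210)),((226,17),(65,114,210)),
((338,350),(-55,80,178)),((688,350),(-55,-80,178)),((740,375),(-70,-114,225)),((712,375),(-70,-88,225)),((138,303),(-42,154,284))]
px=np.array([f[0] for f in F])/2.9+[170,0]; L=np.array([f[1] for f in F],float)
C=np.load("w4cam.npy")
def res(p,free):
    Cc=C.copy()
    if free: Cc[:3,:3]=C[:3,:3]@R.from_rotvec([p[3],0,0]).as_matrix(); Cc[2,3]+=p[4]
    return (pj(Cc,W(p[:3],L))-px)
for free in (0,1):
    q=least_squares(lambda p:np.r_[res(p,free).ravel(),(np.array(p[3:])*[1/.01,1/4.]*free)],[712,18,-4]+[0,0],loss="soft_l1")
    print(q.x.round(3),q.cost); print(res(q.x,free).round(1).tolist())
E
python3 fit.py
```

```text
[703.739  19.67   -4.383   0.      0.   ] 57.995072644211284
[[-0.3, 1.9], [2.4, 1.8], [-3.2, -0.3], [0.3, -0.5], [-0.3, -2.5], [-0.5, -2.7], [19.9, 1.7], [7.7, 1.7], [-21.0, -0.3]]
[ 7.0301e+02  2.2929e+01 -4.8010e+00 -5.0000e-03  1.2640e+01] 49.50972809688643
[[0.8, -0.3], [1.6, 0.0], [-0.8, 1.1], [0.3, 1.5], [-1.9, -3.9], [-5.6, -3.2], [12.9, 1.2], [1.4, 1.0], [-19.6, -1.6]]
```

```bash
sed -i 's/((740,375),(-70,-114,225)),((712,375),(-70,-88,225)),((138,303),(-42,154,284))/((792,377),(-70,-114,225)),((74,299),(-42,154,284))/' fit.py; python3 fit.py
sed -i 's/170:440/130:460/; s/2\.9/2.4/g; s/\[170,0\]/[130,0]/' d.py
python3 d.py 704 19.7 -4.4 w4o2.png
```

```text
[702.646  19.8    -4.96    0.      0.   ] 11.640887772728203
[[-1.0, 1.2], [1.9, 1.8], [-2.7, -1.2], [0.8, -0.5], [-0.7, -2.3], [-1.0, -1.2], [1.2, 2.9], [0.5, 0.5]]
[ 7.06727e+02  1.99790e+01 -4.80600e+00  9.00000e-03  2.09100e+00] 10.048304757289952
[[-0.5, 1.0], [2.0, 1.4], [-2.0, -0.4], [0.9, 0.1], [-0.8, -2.5], [-1.7, -1.7], [0.4, 1.9], [0.9, -0.4]]
```

View pics/w4o2.png

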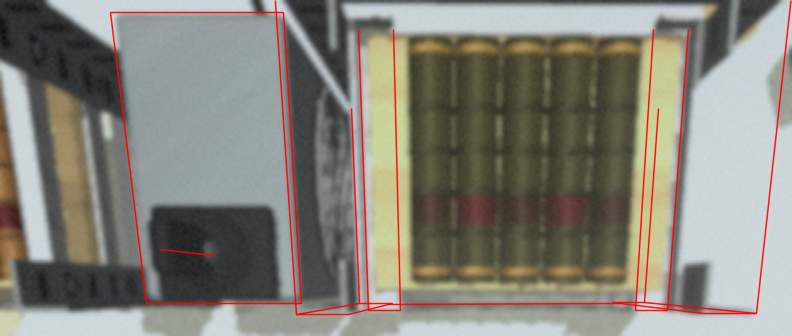

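```bash
cat > d2.py <<'E'
from ov import *
pose=[float(v) for v in sys.argv[1:4]]
o=[]
for cam,(x0,x1,y0,y1) in {"top":(270,400,125,205),"scene":(230,380,180,300)}.items():
    m=r.camera_model(cam); s=5 if cam=="top" else 4.6
    im=cv2.imread(f"pics/{cam}0.png")[y0:y1,x0:x1]; im=cv2.resize(im,None,fx=s,fy=s,interpolation=cv2.INTER_CUBIC)
    draw(im,m["cam_to_world"],pose,s,np.array([x0,y0]),K=m["intrinsics"],D=m["distortion"])
    cv2.imwrite(f"pics/o_{cam}.png",im)
E
python3 d2.py 704 20 -4.8
```

```text
(no output)
```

View pics/o_top.png

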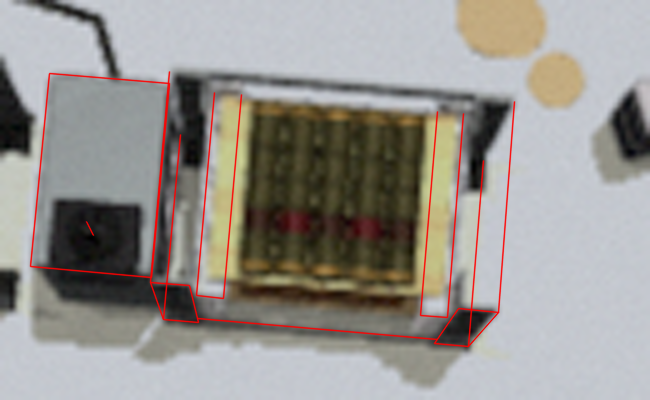

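View pics/o_scene.png

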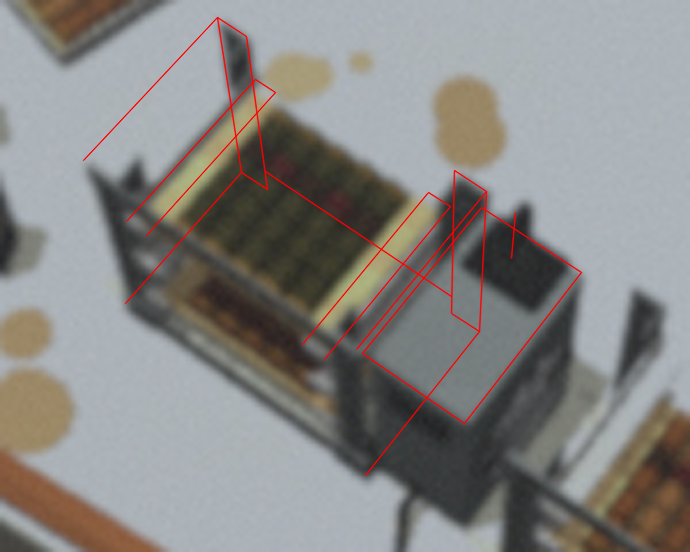

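Call:
arm_command --pt "0.016 0.03 0.045 0 0.03 0" --pt "0.032 0.06 0.09 0 0.06 0" --pt "0.05 0.09 0.14 0 0.09 0" --pt "0.067 0.12 0.19 0 0.13 0" --pt "0.085 0.15 0.24 0 0.17 0" --pt "0.102 0.18 0.29 0 0.21 0" --pt "0.119 0.21 0.34 0 0.24 0" --pt "0.1245 0.238 0.3545 0 0.26 0" --pt "0.1245 0.238 0.3545 0 0.26 0" --pt "0.1245 0.238 0.3545 0 0.26 0"

```text
time: 11.45
tool_pos: [429.4, -283.0, 282.1]
tcp_rot: [-90.0, 0.1, 160.7]
ft_force: [0.0, -0.4, 0.6]
finger_gap: 85.6
```

Call:
arm_command --pt "0 0.035 0.001 0 0 0" --pt "0 0.07 0.001 0 0 0" --pt "0 0.105 0.001 0 0 0" --pt "0 0.14 0.001 0 0 0" --pt "0 0.165 0.001 0 0 0" --pt "0 0.185 0.001 0 0 0" --pt "0 0.197 0.001 0 0 0" --pt "0 0.202 0.001 0 0 0" --pt "0 0.203 0.001 0 0 0" --pt "0 0.203 0.001 0 0 0"

```text
time: 12.7
tool_pos: [429.1, -284.6, 78.8]
tcp_rot: [-90.0, 0.1, 160.7]
ft_force: [0.1, -0.3, -0.3]
finger_gap: 85.2
```

Call:
arm_command --pt "0 0 0 0 0 0" --pt "0 0 0 0 0 0" --pt "0 0 0 0 0 0" --pt "0 0 0 0 0 0" --pt "0 0 0 0 0 0" --pt "0 0 0 0 0 0" --pt "0 0 0 0 0 0" --pt "0 0 0 0 0 0" --pt "0 0 0 0 0 0" --pt "0 0 0 0 0 0" --jaw 1 --force 80

```text
time: 13.95
tool_pos: [428.8, -284.4, 78.4]
tcp_rot: [-90.0, 0.0, 160.7]
ft_force: [-0.7, 0.9, 5.2]
finger_gap: 38.8
```

Call:
arm_command --pt "0 -0.003 0 0 0 0" --pt "0 -0.008 0 0 0 0" --pt "0 -0.014 0 0 0 0" --pt "0 -0.02 0 0 0 0" --pt "0 -0.026 0 0 0 0" --pt "0 -0.032 0 0 0 0" --pt "0 -0.036 0 0 0 0" --pt "0 -0.039 0 0 0 0" --pt "0 -0.04 0 0 0 0" --pt "0 -0.04 0 0 0 0"

```text
time: 15.2
tool_pos: [428.6, -284.2, 117.8]
tcp_rot: [-90.0, -0.0, 160.7]
ft_force: [0.8, -0.2, -2.5]
finger_gap: 39.0
```

Run:
```python
from h import *
s=r.sense(); print(s["time"],s["tool_pos"],s["tcp_rot"],s["ft_force"],s["wrist_torque"],s["finger_gap"])
im=r.snapshot("wrist"); cv2.imwrite("pics/w5.png",im[:,:,::-1])
```

```text
15.2 [ 428.55632065 -284.21019775  117.81496074] [-9.00020290e+01 -6.50288926e-03  1.60681092e+02] [ 0.83531354 -0.20021417 -2.52775165] [ 0.06171675  0.2242779  -0.02969703] 38.95249004753382
```

View pics/w5.png

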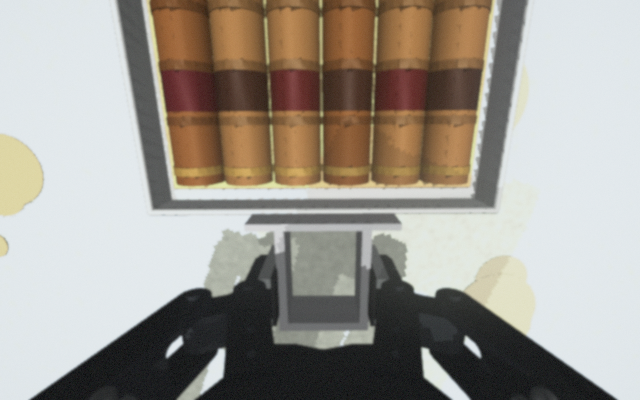

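Run:
```python
from h import *
s=r.sense(); T=np.array(s["tool_pos"]); u=T[2]-78.8
a=np.radians(160.7); ex=-np.array([np.cos(a),np.sin(a)]); ey=np.array([-ex[1],ex[0]])
def loc(p): d=p[:,:2]-T[:2]; return np.c_[d@ex,d@ey].round(1).tolist()
print("rim front",loc(atz("wrist",[(151,214),(498.5,213.5)],u+20)))
print("handle front",loc(atz("wrist",[(273,329.5),(371,329)],u+36)))
print("plate top back edge",loc(atz("wrist",[(249,231),(400,230)],u+36)))
for off in (100,105,109):
    L=[(off-75,80,20),(off-75,-80,20),(off-130,20,36),(off-130,-20,36),(off-80,32,36)]
    P=[list(T[:2]+ex*l[0]+ey*l[1])+[u+l[2]] for l in L]; print(off,proj("wrist",P).round(1).tolist())
```

```text
rim front [[28.6, 79.1], [28.9, -79.8]]
handle front [[-21.1, 23.0], [-20.8, -21.3]]
plate top back edge [[26.5, 30.5], [27.0, -30.9]]
100 [[150.3, 221.5], [497.6, 221.5], [280.5, 345.7], [367.3, 345.7], [246.6, 245.8]]
105 [[148.5, 211.1], [499.4, 211.1], [280.1, 336.7], [367.7, 336.7], [245.7, 234.5]]
109 [[147.0, 202.7], [500.9, 202.7], [279.7, 329.3], [368.1, 329.3], [244.9, 225.3]]
```

Call:
arm_command --pt "0 -0.01 0 0 0 0" --pt "0.002 -0.02 -0.004 0 0 0" --pt "0.005 -0.032 -0.014 0 -0.01 0" --pt "0.01 -0.044 -0.03 0 -0.025 0" --pt "0.018 -0.054 -0.052 0 -0.045 0" --pt "0.028 -0.062 -0.078 0 -0.065 0" --pt "0.038 -0.068 -0.106 0 -0.088 0" --pt "0.048 -0.072 -0.134 0 -0.111 0" --pt "0.058 -0.074 -0.162 0 -0.134 0" --pt "0.068 -0.075 -0.19 0 -0.157 0"

```text
time: 16.5
tool_pos: [427.3, -81.0, 194.0]
tcp_rot: [-90.0, 0.1, 169.8]
ft_force: [0.3, 0.6, -2.6]
finger_gap: 38.8
```

Call:
arm_command --pt "0.005 0 -0.026 0 -0.02 0" --pt "0.01 0 -0.05 0 -0.039 0" --pt "0.014 0 -0.072 0 -0.056 0" --pt "0.018 0 -0.091 0 -0.071 0" --pt "0.021 0 -0.106 0 -0.083 0" --pt "0.023 0 -0.117 0 -0.091 0" --pt "0.024 0 -0.123 0 -0.096 0" --pt "0.024 0 -0.1245 0 -0.096 0" --pt "0.024 0 -0.1245 0 -0.096 0" --pt "0.024 0 -0.1245 0 -0.096 0"

```text
time: 17.75
tool_pos: [426.0, 44.0, 192.8]
tcp_rot: [-90.0, -0.0, 175.1]
ft_force: [0.2, 0.1, -3.2]
finger_gap: 39.0
```

Run:
```python
from h import *
s=r.sense(); print(s["time"],s["tool_pos"],s["tcp_rot"],s["ft_force"],s["wrist_torque"],s["finger_gap"],s["joint_pos"].round(1))
for n in ["wrist","top","scene"]:
    im=r.snapshot(n); cv2.imwrite(f"pics/{n}6.png",im[:,:,::-1])
a=cv2.imread("pics/top6.png")[110:290,240:440]; b=cv2.imread("pics/scene6.png")[130:310,200:400]
cv2.imwrite("pics/c6.png",np.hstack([cv2.resize(v,None,fx=2,fy=2.6,interpolation=cv2.INTER_CUBIC) for v in (a,b)]))
```

```text
17.75 [426.01084342  43.95941457 192.83174166] [-8.99926255e+01 -8.12414692e-03  1.75138448e+02] [ 0.18451029  0.07501982 -3.17579663] [0.00761465 0.24551675 0.02458365] 38.97357107894019 [ -1.  -15.5 119.   -0.   76.5  93.9]
```

View pics/wrist6.png

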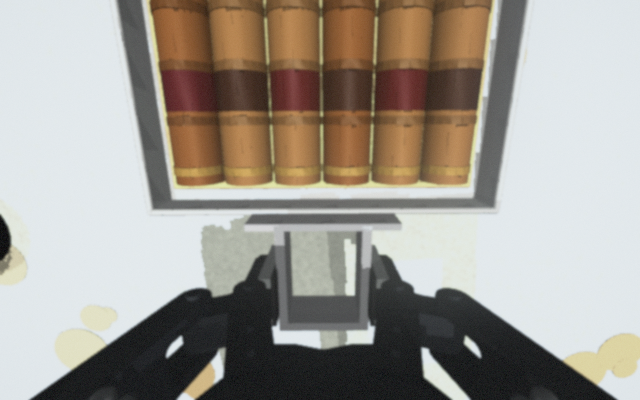

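View pics/c6.png

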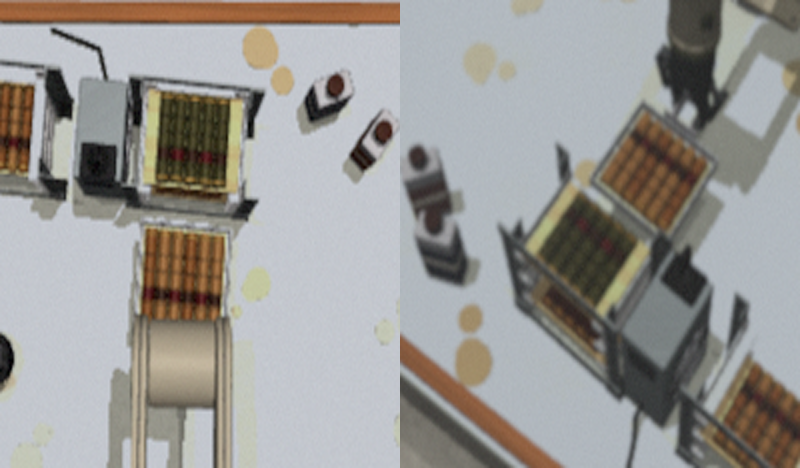

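```bash
cat > d3.py <<'E'
from ov import *
import ov
# pose rack, tray rel rack x y z via argv
pose=[705,20,-4.8]
f=sys.argv[1]; tx,ty,tz=[float(v) for v in sys.argv[2:5]]
ov.segs.clear() if len(sys.argv)>5 and 0 else None
rim=[(tx+75,ty+80,tz+20),(tx+75,ty-80,tz+20),(tx-75,ty-80,tz+20),(tx-75,ty+80,tz+20)]
ov.segs+= [(rim[i],rim[(i+1)%4]) for i in range(4)]
for cam,(x0,x1,y0,y1) in {"top":(270,400,125,235),"scene":(220,380,150,280)}.items():
    m=r.camera_model(cam); s=4.5
    im=cv2.imread(f"pics/{cam}{f}.png")[y0:y1,x0:x1]; im=cv2.resize(im,None,fx=s,fy=s,interpolation=cv2.INTER_CUBIC)
    draw(im,m["cam_to_world"],pose,s,np.array([x0,y0]),K=m["intrinsics"],D=m["distortion"])
    cv2.imwrite(f"pics/p_{cam}{f}.png",im)
E
python3 d3.py 6 -175 0 114
```

```text
(no output)
```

View pics/p_top6.png

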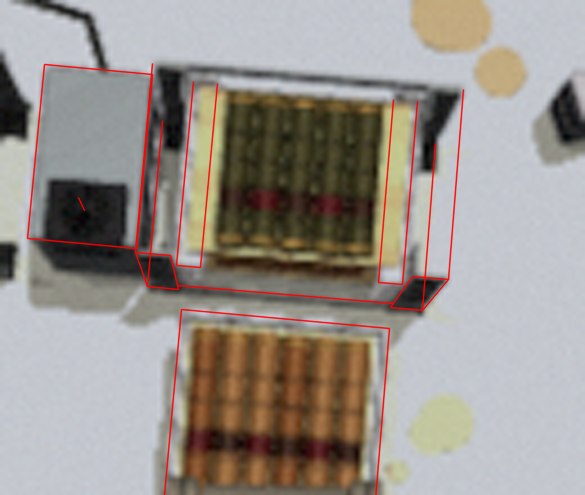

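View pics/p_scene6.png

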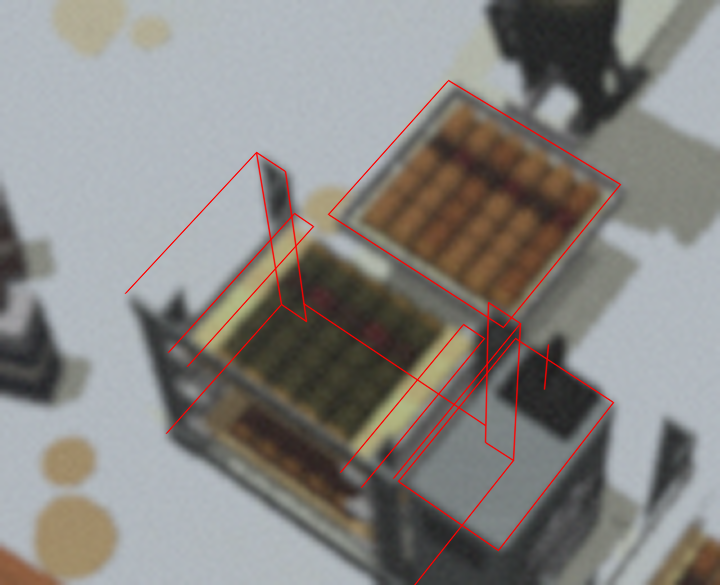

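Call:
arm_command --pt "-0.005 0 0 0 0 0" --pt "-0.014 0 0 0 0 0" --pt "-0.025 0 0 0 0 0" --pt "-0.036 0 0 0 0 0" --pt "-0.047 0 0 0 0 0" --pt "-0.058 0 0 0 0 0" --pt "-0.069 0 0 0 0 0" --pt "-0.08 0 0 0 0 0" --pt "-0.088 0 0 0 0 0" --pt "-0.09 0 0 0 0 0"

```text
time: 19.15
tool_pos: [516.1, 36.7, 192.9]
tcp_rot: [-90.0, -0.0, 175.2]
ft_force: [0.7, -0.2, -3.1]
finger_gap: 38.8
```

```bash
python3 - <<'E'
from h import *
s=r.sense(); print(s["time"],s["tool_pos"],s["tcp_rot"],s["ft_force"],s["wrist_torque"],s["finger_gap"],s["joint_pos"].round(1))
for n in ["wrist","top","scene"]:
    im=r.snapshot(n); cv2.imwrite(f"pics/{n}7.png",im[:,:,::-1])
E
python3 d3.py 7 -85 0 114
```

```text
19.15 [516.11957325  36.70599995 192.88188624] [-9.00009281e+01 -4.79022375e-03  1.75172720e+02] [ 0.70871923 -0.19655956 -3.13076081] [-0.01589784  0.2182198  -0.03085435] 38.825903969764475 [ -1.6  -0.6 105.5   0.   75.1  93.2]
```

View pics/wrist7.png

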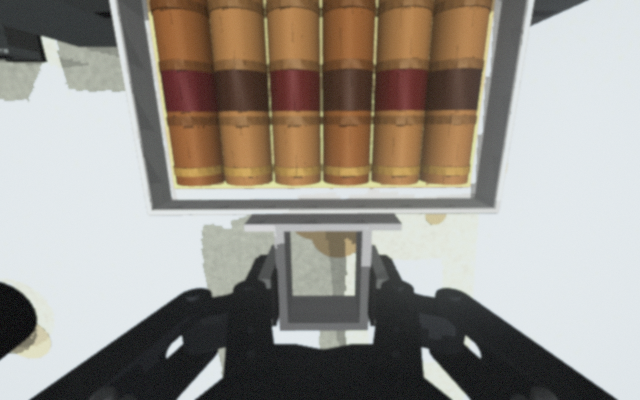

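View pics/p_top7.png

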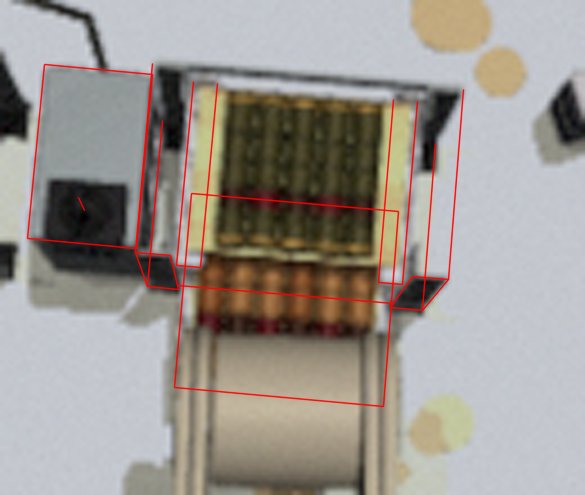

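View pics/p_scene7.png

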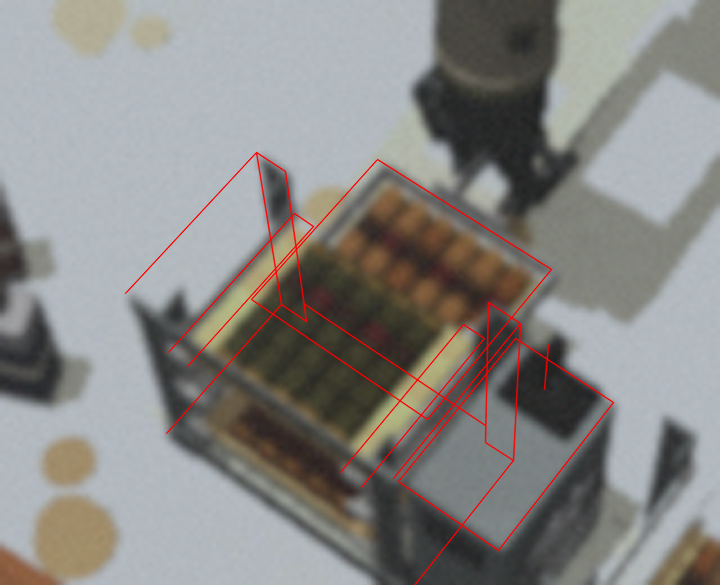

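Call:
arm_command --pt "-0.005 0 0 0 0 0" --pt "-0.014 0 0 0 0 0" --pt "-0.023 0 0 0 0 0" --pt "-0.032 0 0 0 0 0" --pt "-0.041 0 0 0 0 0" --pt "-0.05 0 0 0 0 0" --pt "-0.058 0 0 0 0 0" --pt "-0.064 0 0 0 0 0" --pt "-0.068 0 0 0 0 0" --pt "-0.068 0 0 0 0 0"

```text
time: 20.55
tool_pos: [583.6, 31.0, 192.9]
tcp_rot: [-90.0, -0.0, 175.2]
ft_force: [0.1, -0.7, -3.1]
finger_gap: 38.5
```

Run:
```python
from h import *
s=r.sense(); print(s["time"],s["tool_pos"],s["tcp_rot"],s["ft_force"],s["wrist_torque"],s["finger_gap"],s["joint_pos"].round(1))
for n in ["wrist"]:
    im=r.snapshot(n); cv2.imwrite(f"pics/{n}8.png",im[:,:,::-1])
```

```text
20.55 [583.59455189  31.02529457 192.87615479] [-8.99982240e+01 -1.38046729e-03  1.75177213e+02] [ 0.07676391 -0.6767301  -3.09026592] [0.01364954 0.29014149 0.00458274] 38.49381294193346 [-2.   9.6 94.8 -0.  75.6 92.8]
```

View pics/wrist8.png

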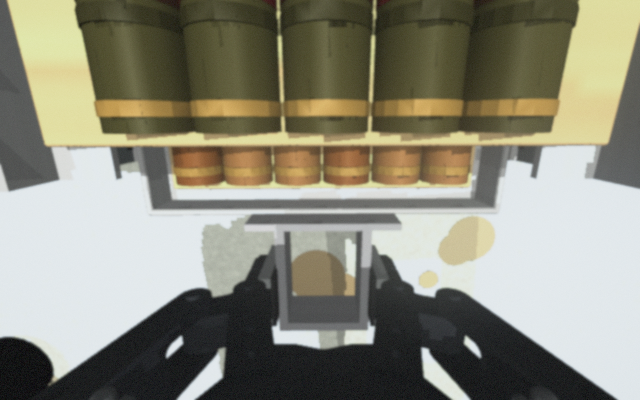

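Call:
arm_command --pt "-0.001 0.001 0 0 0 0" --pt "-0.002 0.002 0 0 0 0" --pt "-0.003 0.003 0 0 0 0" --pt "-0.004 0.0035 0 0 0 0" --pt "-0.005 0.0035 0 0 0 0" --pt "-0.006 0.0035 0 0 0 0" --pt "-0.007 0.0035 0 0 0 0" --pt "-0.008 0.0035 0 0 0 0" --pt "-0.009 0.0035 0 0 0 0" --pt "-0.01 0.0035 0 0 0 0"

```text
time: 21.85
tool_pos: [593.5, 30.2, 189.4]
tcp_rot: [-90.0, -0.0, 175.2]
ft_force: [-0.1, -0.3, -2.3]
finger_gap: 38.8
```

Now creep on until the stops are felt.

Call:
arm_command --pt "-0.001 0 0 0 0 0" --pt "-0.002 0 0 0 0 0" --pt "-0.003 0 0 0 0 0" --pt "-0.004 0 0 0 0 0" --pt "-0.004 0 0 0 0 0" --pt "-0.004 0 0 0 0 0" --pt "-0.004 0 0 0 0 0" --pt "-0.004 0 0 0 0 0" --pt "-0.004 0 0 0 0 0" --pt "-0.004 0 0 0 0 0"

```text
time: 23.1
tool_pos: [596.8, 30.1, 189.1]
tcp_rot: [-90.0, -0.1, 175.2]
ft_force: [-4.7, 1.2, -1.5]
finger_gap: 38.9
```

Call:
arm_command --pt "0 0.0005 0 0 0 0" --pt "0 0.001 0 0 0 0" --pt "0 0.001 0 0 0 0" --pt "0 0.001 0 0 0 0" --pt "0 0.001 0 0 0 0" --pt "0 0.001 0 0 0 0" --pt "0 0.001 0 0 0 0" --pt "0 0.001 0 0 0 0" --pt "0 0.001 0 0 0 0" --pt "0 0.001 0 0 0 0"

```text
time: 24.35
tool_pos: [596.8, 30.1, 188.5]
tcp_rot: [-90.0, -0.1, 175.2]
ft_force: [-7.7, 1.8, 0.7]
finger_gap: 38.7
```

Run:
```python
from h import *
s=r.sense(); print(s["time"],s["tool_pos"],s["tcp_rot"],s["ft_force"],s["wrist_torque"],s["finger_gap"],s["joint_pos"].round(1))
for n in ["wrist","top","scene"]:
    im=r.snapshot(n); cv2.imwrite(f"pics/{n}9.png",im[:,:,::-1])
```

```text
24.35 [596.78172381  30.097471   188.47936348] [-9.00108294e+01 -8.57193976e-02  1.75176382e+02] [-7.7316539   1.83947263  0.72693501] [ 0.16569644  1.02399788 -0.24067137] 38.698834429604304 [-2.  11.8 92.7  0.  75.5 92.8]
```

View pics/wrist9.png

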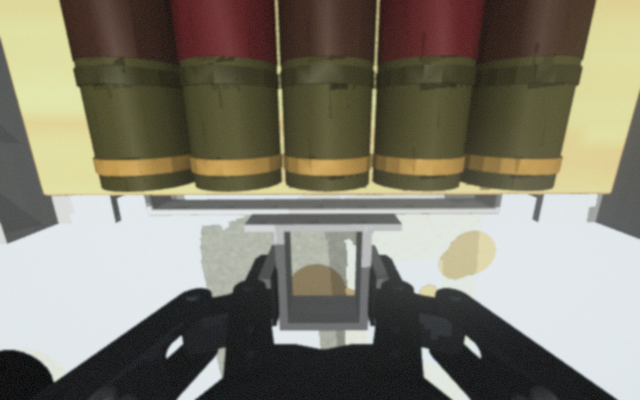

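Call:
arm_command --pt "0.001 0 0 0 0 0" --pt "0.001 0 0 0 0 0" --pt "0.001 0 0 0 0 0" --pt "0.001 0 0 0 0 0" --pt "0.001 0 0 0 0 0" --pt "0.001 0 0 0 0 0" --pt "0.001 0 0 0 0 0" --pt "0.001 0 0 0 0 0" --pt "0.001 0 0 0 0 0" --pt "0.001 0 0 0 0 0" --jaw -1

```text
time: 25.75
tool_pos: [596.4, 30.0, 188.4]
tcp_rot: [-90.0, 0.0, 175.2]
ft_force: [-0.6, 0.3, 0.2]
finger_gap: 85.6
```

Run:
```python
from h import *
s=r.sense(); print(s["time"],s["tool_pos"],s["tcp_rot"],s["ft_force"],s["wrist_torque"],s["finger_gap"],s["joint_pos"].round(1))
for n in ["wrist"]:
    im=r.snapshot(n); cv2.imwrite(f"pics/{n}10.png",im[:,:,::-1])
```

```text
25.75 [596.38770903  29.95169944 188.39598804] [-8.99986858e+01  1.02564177e-04  1.75177564e+02] [-0.57389898  0.28790979  0.18542563] [-0.01075813  0.00018045  0.00581694] 85.58704460516242 [-2.  11.7 92.9 -0.  75.4 92.8]
```

View pics/wrist10.png

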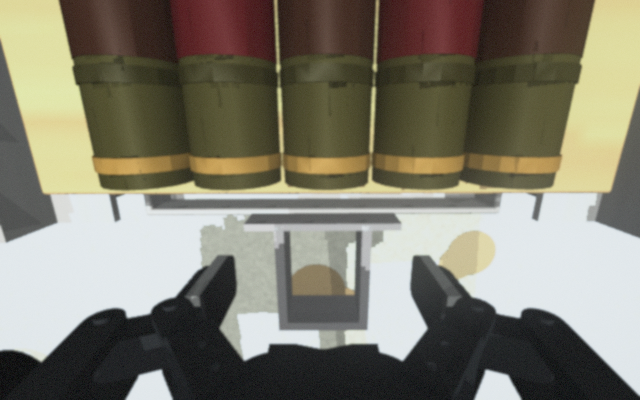

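Call:
arm_command --pt "0.002 -0.008 0 0 0 0" --pt "0.005 -0.025 0 0 0 0" --pt "0.01 -0.05 0 0 0 0" --pt "0.02 -0.08 0 0 0 0" --pt "0.03 -0.115 0 0 0 0" --pt "0.03 -0.15 0 0 0 0" --pt "0.03 -0.185 0 0 0 0" --pt "0.03 -0.22 0 0 0 0" --pt "0.03 -0.24 0 0 0 0" --pt "0.03 -0.25 0 0 0 0"

```text
time: 27.05
tool_pos: [566.5, 32.5, 441.5]
tcp_rot: [-90.0, 0.2, 175.2]
ft_force: [-0.2, -0.1, 0.4]
finger_gap: 85.4
```

```bash
python3 - <<'E'
from h import *
s=r.sense(); print(s["time"],s["tool_pos"],s["tcp_rot"],s["ft_force"])
for n in ["wrist","top","scene"]:
    im=r.snapshot(n); cv2.imwrite(f"pics/{n}11.png",im[:,:,::-1])
E
python3 d3.py 11 -5 0 110
```

```text
27.05 [566.47658886  32.48125716 441.45244964] [-90.0094641    0.21814123 175.17908183] [-0.19056567 -0.06247266  0.4084324 ]
```

View pics/wrist11.png

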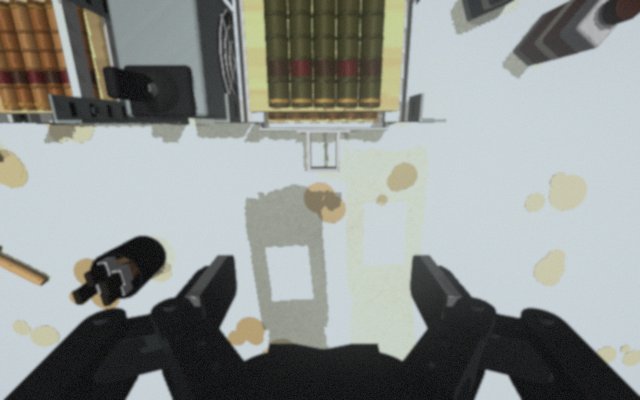

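View pics/p_scene11.png

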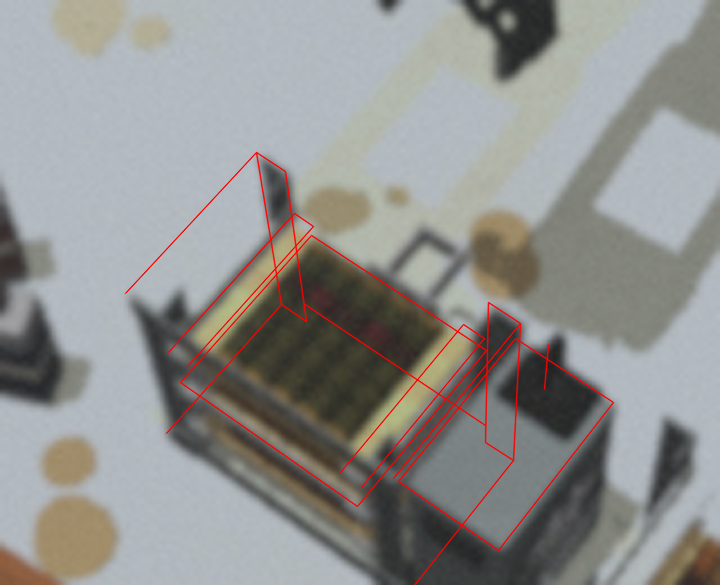

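Call:
arm_command --pt "-0.01 0 -0.02 0 -0.17 0" --pt "-0.022 0 -0.045 0 -0.34 0" --pt "-0.034 0 -0.07 0 -0.51 0" --pt "-0.046 0 -0.095 0 -0.68 0" --pt "-0.058 0 -0.12 0 -0.85 0" --pt "-0.07 0 -0.145 0 -1.02 0" --pt "-0.082 0 -0.17 0 -1.19 0" --pt "-0.092 0 -0.19 0 -1.36 0" --pt "-0.097 0 -0.198 0 -1.5 0" --pt "-0.097 0 -0.198 0 -1.571 0" --jaw 1 --force 40

```text
time: 28.45
tool_pos: [679.8, 222.4, 435.7]
tcp_rot: [-90.2, -0.1, -94.6]
ft_force: [0.8, -0.7, 0.3]
finger_gap: -0.4
```

Run:
```python
from h import *
s=r.sense(); print(s["time"],s["tool_pos"],s["tcp_rot"],s["ft_force"],s["finger_gap"],s["joint_pos"].round(1))
im=r.snapshot("wrist"); cv2.imwrite(f"pics/wrist12.png",im[:,:,::-1])
for d in r.spot_point("wrist","toggle_tip")[:2]: print(d,atz("wrist",d["position"],284))
p=proj("wrist",[(676,177,284),(676,177,236),(676,177,219)]);print(p)
```

```text
28.45 [679.77688262 222.40970143 435.72020016] [-9.01991119e+01 -5.88654297e-02 -9.45631734e+01] [ 0.80435564 -0.67855311  0.32065707] -0.3871411896632137 [ 14.   26.2  49.3   0.  104.7  18.6]
[[324.9427126  265.73483815]
 [324.79485566 242.6396234 ]
 [324.75308017 236.11468047]]
```

View pics/wrist12.png

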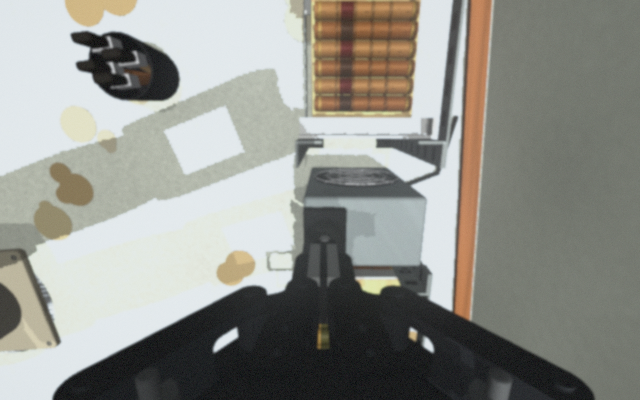

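Call:
arm_command --pt "0 0.01 0 0 0 0" --pt "0 0.03 0 0 0 0" --pt "0 0.05 0 0 0 0" --pt "0 0.07 0 0 0 0" --pt "0 0.09 0 0 0 0" --pt "0 0.1 0 0 0 0" --pt "0 0.105 0 0 0 0" --pt "0 0.105 0 0 0 0" --pt "0 0.105 0 0 0 0" --pt "0 0.105 0 0 0 0"

```text
time: 29.8
tool_pos: [680.1, 221.7, 334.3]
tcp_rot: [-89.9, 0.0, -94.8]
ft_force: [-0.3, -0.2, -0.4]
finger_gap: -0.2
```

Run:
```python
from h import *
s=r.sense(); print(s["time"],s["tool_pos"],s["tcp_rot"],s["ft_force"],s["finger_gap"],s["joint_pos"].round(1))
im=r.snapshot("scene"); cv2.imwrite(f"pics/scene13.png",im[:,:,::-1])
cv2.imwrite("pics/s13.png",cv2.resize(im[170:310,240:440,::-1],None,fx=3.5,fy=3.5,interpolation=cv2.INTER_CUBIC))
```

```text
29.8 [680.07356367 221.69534303 334.31924843] [-8.99240633e+01  2.51230510e-02 -9.48108759e+01] [-0.32065515 -0.15575283 -0.35212275] -0.2067759048888551 [14.  25.1 61.2 -0.  93.6 18.8]
```

View pics/s13.png

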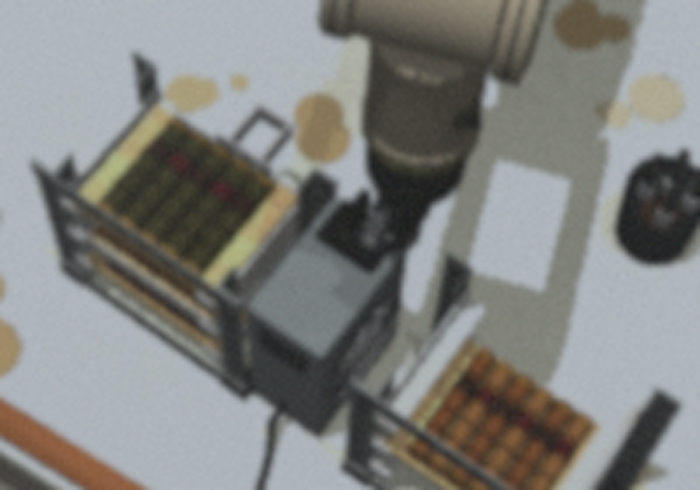

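Call:
arm_command --pt "0.005 0 0 0 0 0" --pt "0.012 0 0 0 0 0" --pt "0.019 0 0 0 0 0" --pt "0.025 0 0 0 0 0" --pt "0.029 0 0 0 0 0" --pt "0.032 0 0 0 0 0" --pt "0.035 0 0 0 0 0" --pt "0.038 0 0 0 0 0" --pt "0.04 0 0 0 0 0" --pt "0.04 0 0 0 0 0"

```text
time: 31.1
tool_pos: [676.4, 181.8, 333.3]
tcp_rot: [-90.0, 0.0, -94.8]
ft_force: [0.7, 2.4, -0.3]
finger_gap: 0.2
```

Call:
arm_command --pt "0.002 0 0 0 0 0" --pt "0.004 0 0 0 0 0" --pt "0.006 0 0 0 0 0" --pt "0.007 0 0 0 0 0" --pt "0.007 0 0 0 0 0" --pt "0.007 0 0 0 0 0" --pt "0.007 0 0 0 0 0" --pt "0.007 0 0 0 0 0" --pt "0.007 0 0 0 0 0" --pt "0.007 0 0 0 0 0"

```text
time: 32.35
tool_pos: [675.8, 174.8, 333.4]
tcp_rot: [-90.0, 0.0, -94.8]
ft_force: [-1.4, 4.4, -0.7]
finger_gap: 0.2
```

Run:
```python
from h import *
F=[]
for n in ["wrist","scene","top"]:
    im=r.snapshot(n); cv2.imwrite(f"pics/{n}14.png",im[:,:,::-1]); F.append(r.sense()["ft_force"])
s=r.sense(); print(s["time"],s["tool_pos"],np.array(F).round(2))
im=cv2.imread("pics/scene14.png"); cv2.imwrite("pics/s14.png",cv2.resize(im[210:270,300:380],None,fx=8,fy=8,interpolation=cv2.INTER_CUBIC))
```

```text
32.5 [675.8238374  174.77957731 333.40724623] [[-0.73  3.7  -1.21]
 [-1.57  4.76 -1.86]
 [-0.85  4.07 -1.8 ]]
```

View pics/wrist14.png

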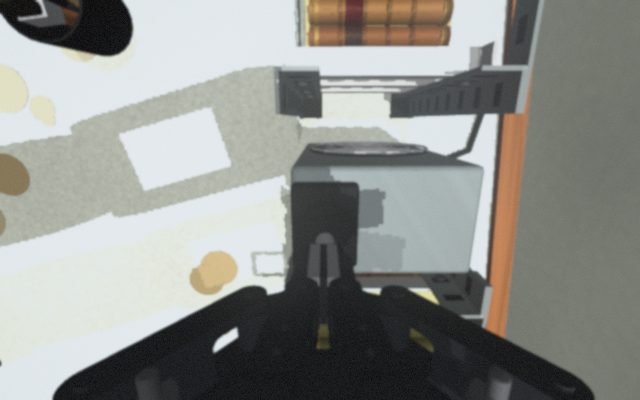

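View pics/s14.png

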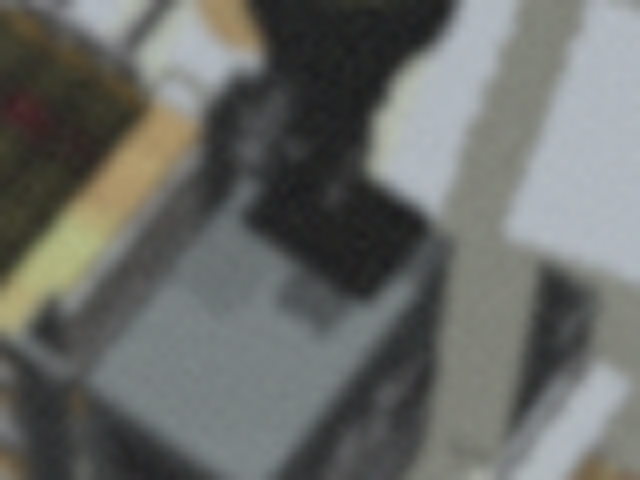

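Call:
arm_command --pt "0.001 0 0 0 0 0" --pt "0.001 0 0 0 0 0" --pt "0.001 0 0 0 0 0" --pt "0.001 0 0 0 0 0" --pt "0.001 0 0 0 0 0" --pt "0.001 0 0 0 0 0" --pt "0.001 0 0 0 0 0" --pt "0.001 0 0 0 0 0" --pt "0.001 0 0 0 0 0" --pt "0.001 0 0 0 0 0"

```text
time: 33.75
tool_pos: [675.8, 173.8, 333.4]
tcp_rot: [-90.0, -0.0, -94.8]
ft_force: [-0.1, 3.9, -0.7]
finger_gap: 0.2
```

Call:
arm_command --pt "-0.005 0 0 0 0 0" --pt "-0.012 0 0 0 0 0" --pt "-0.02 0 0 0 0 0" --pt "-0.028 0 0 0 0 0" --pt "-0.036 0 0 0 0 0" --pt "-0.044 0 0 0 0 0" --pt "-0.048 -0.01 0 0 0 0" --pt "-0.05 -0.04 0 0 0 0" --pt "-0.05 -0.08 0 0 0 0" --pt "-0.05 -0.12 0 0 0 0"

```text
time: 35.0
tool_pos: [679.8, 223.6, 455.5]
tcp_rot: [-90.0, 0.0, -94.8]
ft_force: [0.9, 0.1, 0.6]
finger_gap: -0.2
```

Call:
arm_command --pt "0 -0.01 0 0 0 0" --pt "0 -0.02 0.01 0 0 0" --pt "0 -0.02 0.03 0 0 0" --pt "0 -0.02 0.06 0 0 0" --pt "0 -0.02 0.09 0 0 0" --pt "0 -0.02 0.12 0 0 0" --pt "0 -0.02 0.15 0 0 0" --pt "0 -0.02 0.16 0 0 0" --pt "0 -0.02 0.16 0 0 0" --pt "0 -0.02 0.16 0 0 0"

```text
time: 36.25
tool_pos: [804.0, 201.8, 459.2]
tcp_rot: [-87.9, 0.7, -94.8]
ft_force: [-0.5, 0.5, 0.2]
finger_gap: 0.2
```

Run:
```python
from h import *
s=r.sense(); print(s["time"],s["tool_pos"],s["tcp_rot"],s["ft_force"])
for n in ["wrist","top","scene"]:
    im=r.snapshot(n); cv2.imwrite(f"pics/{n}15.png",im[:,:,::-1])
a=cv2.imread("pics/scene15.png")[180:300,230:400]
cv2.imwrite("pics/s15.png",cv2.resize(a,None,fx=4.5,fy=4.5,interpolation=cv2.INTER_CUBIC))
```

```text
36.25 [803.95837131 201.84652912 459.15869585] [-87.93180288   0.69512458 -94.77181372] [-0.49164639  0.47157098  0.15043343]
```

View pics/wrist15.png

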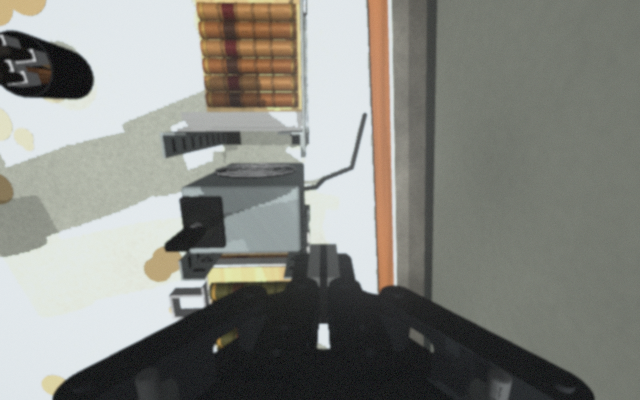

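View pics/s15.png

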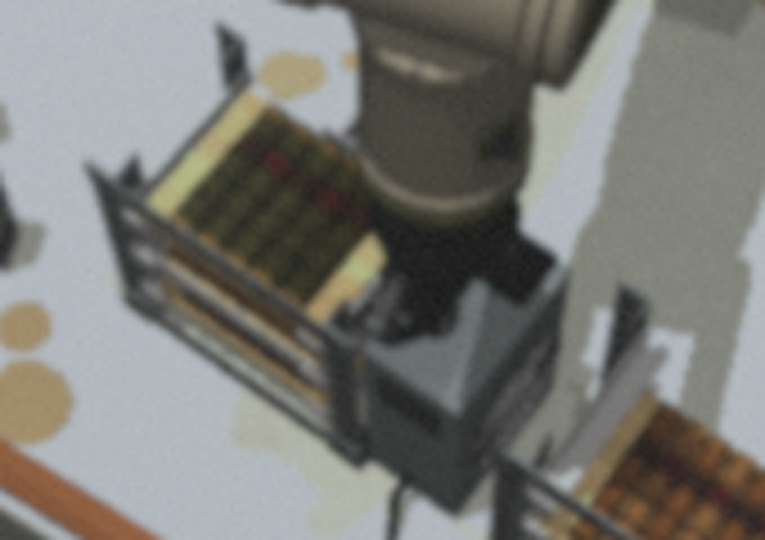

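Call:
arm_command --pt "0 0 -0.03 0 0 0" --pt "0 0 -0.07 0 0 0" --pt "0 0 -0.11 0 0 0" --pt "0 0 -0.15 0 0 0" --pt "0 0 -0.19 0 0 0" --pt "0 0 -0.23 0 0 0" --pt "0 0 -0.27 0 0 0" --pt "0 0 -0.3 0 0 0" --pt "0 0 -0.32 0 0 0" --pt "0 0 -0.32 0 0 0"

```text
time: 37.65
tool_pos: [485.3, 228.9, 447.8]
tcp_rot: [-88.0, 0.7, -94.7]
ft_force: [0.8, -0.1, 0.1]
finger_gap: -0.3
```

```bash
python3 - <<'E'
from h import *
s=r.sense(); print(s["time"],s["tool_pos"],s["tcp_rot"],s["ft_force"])
for n in ["wrist","top","scene"]:
    im=r.snapshot(n); cv2.imwrite(f"pics/{n}16.png",im[:,:,::-1])
print(proj("wrist",[(676,177,284),(676,177,236),(676-2.2,177-26.4,278)]))
for d in r.spot_point("wrist","toggle_tip")[:2]: print(d,atz("wrist",d["position"],284))
E
python3 d3.py 16 -5 0 110
```

```text
37.65 [485.29288629 228.88426514 447.82390711] [-87.96464903   0.72913914 -94.72453121] [ 0.77347504 -0.12161201  0.12977933]
[[538.36937872 249.33051028]
 [504.25596388 230.24977455]
 [527.9661562  273.2468094 ]]
{'position': [540.4, 249.2], 'conf': 0.6} [[677.26494747 177.0660368  284.        ]]
```

View pics/wrist16.png

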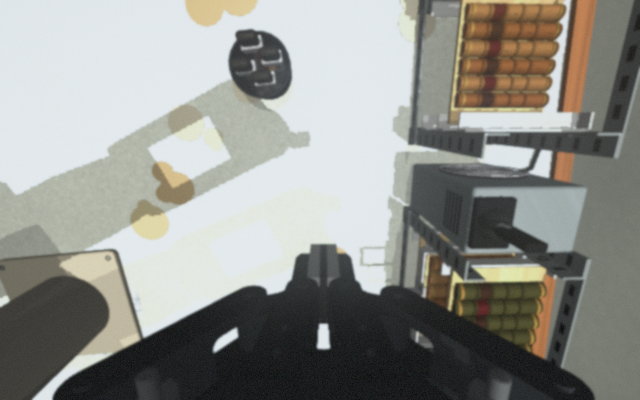

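View pics/p_scene16.png

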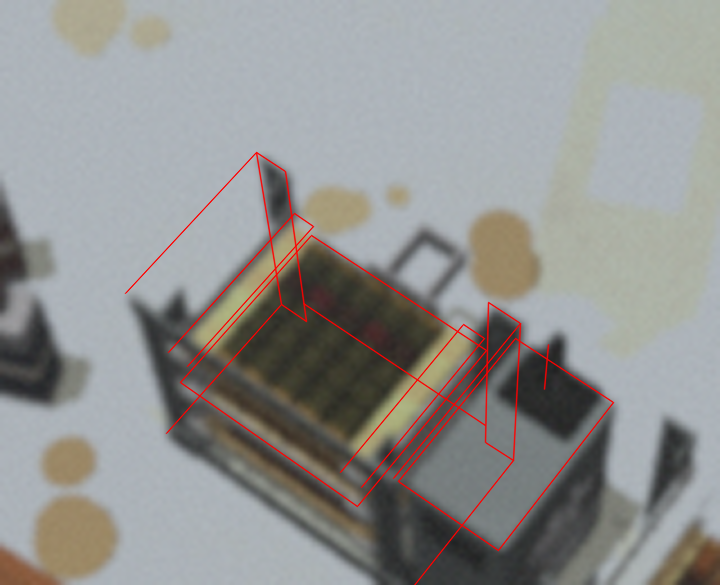

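View pics/top16.png

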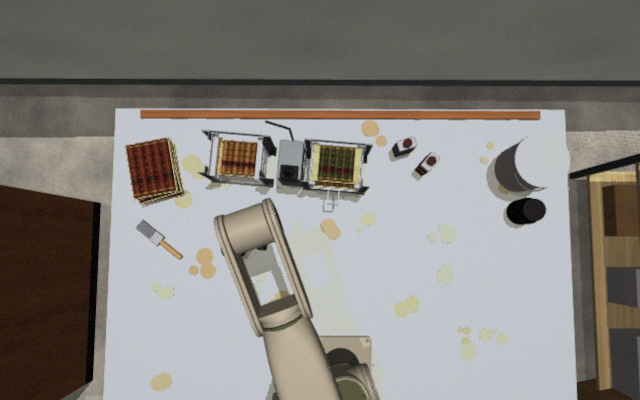

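Run:
```python
from bench import r
print(r.hand_in(), r.sense()["time"])
```

```text
the job is handed in; nothing more can be done
the job is handed in; nothing more can be done
```

I put the drip tray on the middle rails of the fan rack, the free pair, and started the fan. I then handed the job in after about 38 s; `r.hand_in()` gives no verdict, so success is not confirmed.

- **Tray:** I gripped it by its handle at 80 N and it did not sag. I slid it in until the back stops pushed back with about 5 to 8 N, lowered it onto the rails and let go. The wrist force then fell to about zero and the tray stayed put.
- **Toggle:** I pushed it towards the rack and held it for over a second. I worked out the tilt as about 0.36 rad from the roughly 4 N push, or 0.39 rad or more from the finger position. It was not measured directly, but both are above the 0.28 rad needed.
- **Last pictures:** The toggle is upright, with its tip within about 2 pixels of where it should be. The tray handle has not moved since I let go. The finished panels, tins and brush pot look unmoved, though I checked those by eye only.

Three things were less exact:
- The wrist camera measured the tray's rim about 4% too small, but the tray's centre agreed between cameras.
- The tray sits about 2 to 3 mm towards the fan side, by eye from the wrist picture, within the 9 mm allowed.
- After releasing the toggle I moved the arm outward by mistake, over the back of the rack. It was well above everything and touched nothing.

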